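# Seat the inspection mirror and clip it in its mount

## Robot

A 6-joint arm with a two-finger parallel gripper is mounted at the origin on the work surface; the furniture and walls round the work are solid. World frame = base frame: x ahead of the robot, y to its left, z up, the work surface at z = 0. Lengths are in m, angles in rad, forces in N, time in s.
With the tool pointing down it reaches from about 0.325 to 0.775 m from the base axis. Payload 9.3 kg.
Tool frame: the origin (TCP) lies at the very end of the fingers, on their centre line; the grasp point (between the pads) lies robot.pinch_z behind it (robot.pinch_z is the distance from the TCP to the grasp point, in m); x points along the fingers, z is the direction in which the jaws open and shut, and the axes are right-handed (so a half turn about x gives the same grasp; the last joint's range is limited). The gripper opens to 85 mm and grips with 20 to 120 N. Pads are 22 mm wide; open, the fingers measure 114 mm over their backs; the gripper's body (76 mm by 85 mm) begins 54 mm behind the grasp point. The pads swing forward as they close: fully open they stand 13 mm farther back than shut.
Start: joints at [0.989, 0.259, 0.021, 1.334, 0, 1.418], TCP at [0.229, 0.5, 0.231] pointing down, gripper open.
Joint ranges: [-3.04, 3.04], [-0.91, 1.82], [-1.04, 1.36], [-1.92, 1.95], [-1.52, 1.45], [-3.14, 3.14]. Speed limits (rad/s): [2.22, 2.22, 2.79, 3.14, 3.14, 3.14].

## Interface

Orientations are given as a unit quaternion [x, y, z, w].
In Python, from bench import robot gives the robot as it stands. The module is installed in compiled form; this text tells all that it offers.
- The arm moves only by the tool servo_tool, never from a script. Its argument "series" is a list of rows, each a list of 6 numbers: the shift along the world's x, y, z normalised to -1 to 1, where 1 is 1 m, then the turn, a rotation vector about the world's x, y, z normalised to -1 to 1, where 1 is 30 degrees. In form: [[dx, dy, dz, rx, ry, rz], ...]. A call has exactly 8 rows; each row is the pose to reach, as a shift and turn from the pose commanded when the call began; what a row does not reach only later rows make up. A row lasts 1/12 s, in which the tool goes at most 41.7 mm and 7.16 degrees, less where a joint would pass 70% of its speed; a pose out of reach is approached as far as the arm can. A call with a number of a shift or a turn outside -1 to 1 is refused whole. A call with a gripper value outside its range is refused whole. "jaw" is the closure, from -1 (fully open) to 1 (shut), so that 0 is half open, set as the call begins (left out, the last holds). The fingers move at their own pace and stop on an object; "grip_force" is the grip in N (left out, the last holds). Time passes only in rows, so rows that repeat a pose let the fingers close, or fill a call up. It gives the time, the measured TCP pose, the force and the opening at its end, in the units of the state.
- robot.read_state(): the state, without advancing time (a new reading comes with each control period).
- robot.grab_frame(name): name is "side" or "top"; returns the picture (480x640x3 uint8, red, green, blue); there is no depth.
- robot.camera_model(name): a dict with "fx", "fy", "cx", "cy" (pixels), "position" and "orientation" of the camera in the world. Camera axes: x right, y down, z forward; pixel columns grow to the right and rows downward; lengths in m; the calibration is good to about 2 mm. A picture is of the moment at which its call begins. camera_model takes no time and is no camera call.
- robot.close_job(): hands the job in, once; it reports no verdict.
Trained networks look in the newest picture that a camera, given by its name, has taken for a name from the list of things; names that differ only in an ending like _2 or _b are one class to them, and where a whole thing is asked for, a point or a joint stands for the part that bears it (a point fixed in the world has none). Each returns a list of dicts, best first, with "confidence" (0 to 1); they miss things now and then, are a little off and sometimes report something else, mostly with a low value. They report only what shows in the picture. A call takes as long as a camera call. They do not tell look-alikes from the thing itself.
- robot.find_in(camera, target): "rect" ([left, top, width, height] in pixels, round what is visible of it).
- robot.outline_of(camera, target): "pixels" (480x640 bool, what is visible of it) and "rect" ([left, top, width, height] in pixels, round what is visible of it).
- robot.landmark_of(camera, target): "at" ([column, row] in pixels: a listed point, or the origin of a listed thing).
The state is a dict: "t": time; "q": joint angles; "dq": joint speeds; "tau": joint torques, N m; "tcp_pos": TCP position; "ee_rot": TCP orientation; "ft_force": force on the tool from outside, world axes, zero at the start; "torque": the same for the moment, N m; "gripper_width": opening from 0.0 (shut) to 1.0 (fully open).
Only numpy, scipy, OpenCV 4.12 (cv2) and the standard library are available. Lean on these libraries where they do the work, as an engineer would, in place of code of your own. Each camera call takes 0.05 s, during which the arm holds its last target.

## Task

Set up the inspection mirror: take it from the wooden rack and stand it in the middle of the metal mount with its reflecting face outwards and its back against the three brass buttons. Then squeeze the sprung clip open, take it off its rail, push it straight down over the top of the mirror and the back plate together, in the middle, until its bridge is right down, and let it close, so that the mirror bears on all three buttons. Do not let the mirror fall, and leave the aluminium part and the pliers where they are.

Things in the scene. Friction and masses are not known exactly. Their poses are not given: they have to be found in the camera images.
- mirror: Flat inspection mirror: rectangular plate 56 wide (y) x 90 tall (z) x 10 thick (x) mm, 0.12 kg, black, with a silvery reflecting face on its -x side; plain black back on +x. Origin at the middle of its lower edge (centre of the underside), z up the plate. It starts upright in the wooden rack, about 66 mm of it standing proud; it can be taken from above by its two side edges (56 mm).
- mirror_face (a point): Centre of the mirror's reflecting face (45 mm up the plate, on its -x surface).
- rack: Light wooden storage rack, fixed to the bench, 64 (x) x 84 (y) x 34 tall mm with a slot along y, 14 mm wide, open at both ends, floor 10 mm above the bench. Origin at the centre of its underside. It may change places with the clip rail.
- mount_rest: Inclined rest of the fixed aluminium mirror mount. Origin: seat of the middle of the mirror's underside, 26 mm above the bench; z runs up the rest, leaning back 0.21 rad from vertical, x to the back, y along the width. A seated mirror's frame coincides with it. Ledge at z = 0, 60 mm wide (y), front lip 5 mm high with inner side at x = -11 mm, so the foot has 6 mm of play.
- mount: Dark steel foot of the mount, 100 x 84 x 12 mm, fixed to the bench; origin at its underside, x to the back.
- mount_top (a point): Middle of the top edges of seated mirror and back plate (rest frame: x = 6, y = 0, z = 90 mm): where the clip's origin belongs. The back plate is 40 wide, 8 thick (x = 9 to 17 mm), as high as the mirror's top edge; with the mirror and button gap 22 mm thick in all. The top 50 mm behind it is free.
- clip: Sprung clip with two pinned arms, blue arms, black grips, 110 mm long, 26 to 33 mm wide (y), 0.065 kg. Origin: centre of the underside of its bridge, the stop that rests on the top edge of what is clipped; z up towards the handles, x the line along which it is squeezed and its jaws open; same both ways round. Jaw pads 30 to 42 mm below the origin. Starts clipped on the rail, bridge on the rail's top.
- clip_grip (a point): Point midway between the clip's two handle grips, 62 mm above its origin. The grips are round bars along y, 12 mm diameter, 60 mm over their outsides at rest. Squeezed to about 37 mm (about 13 N each, then a hard stop) they open the jaws from 22 to about 48 mm; let go, the spring shuts the jaws with about 7 N.
- clip_arm_a (a joint): Angle of one clip arm (the other moves alike), rad: 0 with 22 mm between the jaws (on the rail or on mirror and back plate), +0.26 squeezed fully open, -0.24 closed on nothing.
- clip_rail: Darker wooden clip rail, fixed to the bench: foot 78 (x) x 64 (y) x 12 mm, upright board 22 thick (x), 50 wide (y), top edge 85 mm above the bench, where the clip sits. Origin at the centre of its underside.
- al_part: Bystander: machined aluminium part, square block with a round stub on top, 46 x 46 x 48 mm, near the mount; origin under its centre.
- pliers: Bystander: pliers with red handles lying along y, 150 x 43 x 11 mm; origin under its centre.
- mount_pad_1: Round brass contact button, lower left (y = +16, z = 12 mm) in the rest's frame, standing 4 mm proud of the back plate. Origin at its tip, 5 mm behind the rest's origin plane, where the mirror's back bears.
- mount_pad_2: Round brass contact button, lower right (y = -16, z = 12 mm) in the rest's frame, standing 4 mm proud of the back plate. Origin at its tip, 5 mm behind the rest's origin plane, where the mirror's back bears.
- mount_pad_3: Round brass contact button, upper middle (y = 0, z = 82 mm) in the rest's frame, standing 4 mm proud of the back plate. Origin at its tip, 5 mm behind the rest's origin plane, where the mirror's back bears.
Not all that is in view belongs to the job. There is more than one size of the mirror; the one meant has the size given above.

How it is judged:
By the outcome, as a careful person would: the job done as asked, in the order asked, and still so for the second after the job is handed in, with the robot touching nothing.
It also fails if it takes over 54 s, if anything falls off the work surface, if the arm or the gripper's body presses on something with over 40 N, if the wrist force passes 120 N, or if a joint passes its speed limit or range.

## Working session

There is one attempt and no reset: what is moved stays moved. The work goes in short steps, Python scripts to look and compute and a tool call to move; the robot and the scene stay as the last step left them, time stands still between calls to the robot, and variables do not carry over. Pictures are saved under pics/ and viewed, and the job is handed in when it is done.

Besides the shell and the picture viewer there is one more tool, called after "Request:" as name([rows], argument=value, ...), one row to a line, values as JSON. servo_tool: Moves the arm, as the interface text tells. Scaled input: -1 to 1 covers 1 m each way for a shift and 30 degrees each way for a turn. Its arguments: {"type":"object","properties":{"series":{"type":"array"},"jaw":{"type":"number"},"grip_force":{"type":"number"}},"required":["series"]}

```bash
ls; mkdir -p pics
python3 - <<'E'
from bench import robot
import cv2
print(robot.read_state(), robot.pinch_z)
for n in("side","top"):
    print(n,robot.camera_model(n))
    cv2.imwrite(f"pics/{n}0.png",robot.grab_frame(n)[:,:,::-1])
    for t in ["mirror","rack","mount","clip","clip_rail","al_part","pliers","mount_pad_1"]:
        print(t,[(np.round(0) if 0 else [round(v) for v in d["rect"]],round(d["confidence"],2)) for d in robot.find_in(n,t)])
    for t in ["mirror","mirror_face","rack","mount_rest","mount","mount_top","clip","clip_grip","clip_rail","al_part","mount_pad_1"]:
        print(t,[([round(v,1) for v in d["at"]],round(d["confidence"],2)) for d in robot.landmark_of(n,t)])
print(robot.read_state()["t"])
E
```

```text
pics
{'t': 0.0, 'q': array([9.89384601e-01, 2.59216101e-01, 2.07378279e-02, 1.33370297e+00,
       5.06757355e-06, 1.41815754e+00]), 'dq': array([-0.00054893, -0.00109406,  0.0012193 , -0.00042586,  0.00051459,
       -0.00044918]), 'tau': array([-9.81451285e-05, -5.55648994e+01,  3.44532359e+01,  1.38014540e-02,
       -9.31646287e-05, -1.62093937e-05]), 'tcp_pos': array([0.22852656, 0.49995687, 0.23064376]), 'ee_rot': array([-0.38237676,  0.59537554,  0.38198218,  0.59447926]), 'ft_force': array([1.30865973, 0.44118358, 0.18481091]), 'torque': array([-0.00565389,  0.05816208, -0.06421581]), 'gripper_width': 1.002623716301061} 0.0187
side {'fx': 512.0804051047926, 'fy': 512.0804051047926, 'cx': 313.67810969446884, 'cy': 245.5729117066727, 'position': array([ 0.32227877, -0.55688774,  0.49553078]), 'orientation': array([ 0.85383963, -0.02321724,  0.00335453, -0.5200073 ])}
mirror [([386, 200, 9, 55], 0.72), ([221, 202, 17, 70], 0.57)]
rack [([374, 230, 28, 32], 0.6)]
mount [([367, 244, 51, 73], 0.58)]
clip [([408, 267, 10, 28], 0.45)]
clip_rail []
al_part [([345, 303, 33, 40], 0.66)]
[... 1063 characters left out ...]
0.6)]
pliers [([226, 231, 85, 24], 0.66), ([190, 150, 44, 16], 0.46)]
mount_pad_1 [([191, 148, 42, 20], 0.72)]
mirror [([218.2, 163.3], 0.67)]
mirror_face [([229.3, 354.1], 0.64), ([211.4, 160.8], 0.6)]
rack [([214.9, 163.3], 0.77), ([364.9, 215.1], 0.39), ([432.8, 148.1], 0.21)]
mount_rest [([268.6, 240.9], 0.42)]
mount [([328.2, 179.5], 0.94), ([213.9, 165.0], 0.56), ([268.4, 239.6], 0.16)]
mount_top [([332.2, 151.8], 0.84), ([269.4, 239.8], 0.27)]
clip [([422.0, 159.2], 0.97), ([264.5, 242.9], 0.5)]
clip_grip [([431.7, 151.3], 0.66), ([327.0, 176.4], 0.4)]
clip_rail [([411.9, 167.6], 0.97), ([215.2, 161.6], 0.45)]
al_part [([363.4, 212.9], 0.66), ([212.4, 159.3], 0.63)]
mount_pad_1 []
2.0
```

View pics/side0.png

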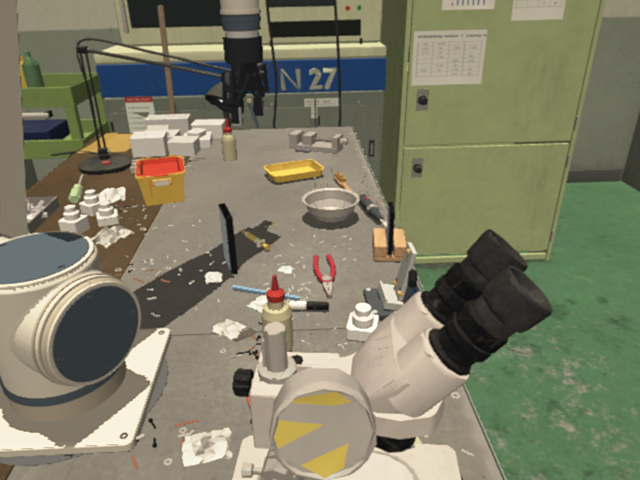

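View pics/top0.png

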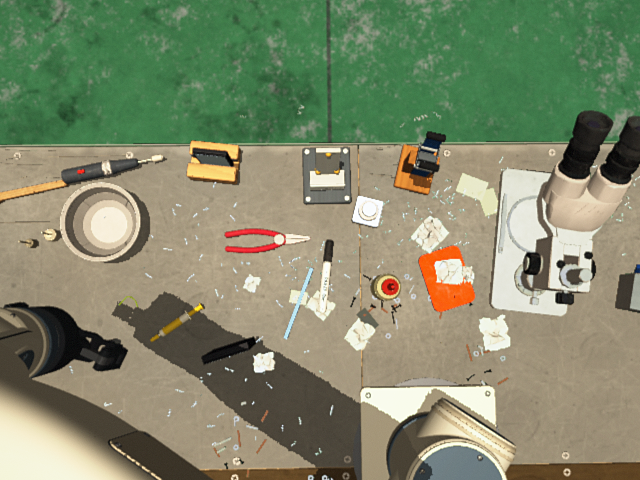

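Run:
```python
import cv2
t=cv2.imread("pics/top0.png");s=cv2.imread("pics/side0.png")
cv2.imwrite("pics/tz1.png",cv2.resize(t[120:240,180:260],None,fx=5,fy=5,interpolation=cv2.INTER_CUBIC))
cv2.imwrite("pics/tz2.png",cv2.resize(t[125:235,295:455],None,fx=5,fy=5,interpolation=cv2.INTER_CUBIC))
cv2.imwrite("pics/sz1.png",cv2.resize(s[190:340,330:430],None,fx=4,fy=4,interpolation=cv2.INTER_CUBIC))
```

```text
(no output)
```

View pics/tz1.png

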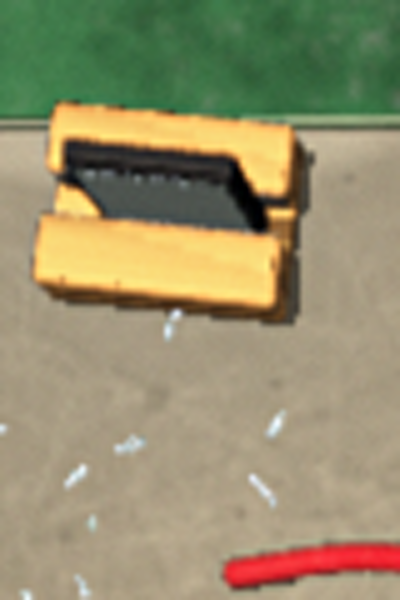

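View pics/tz2.png

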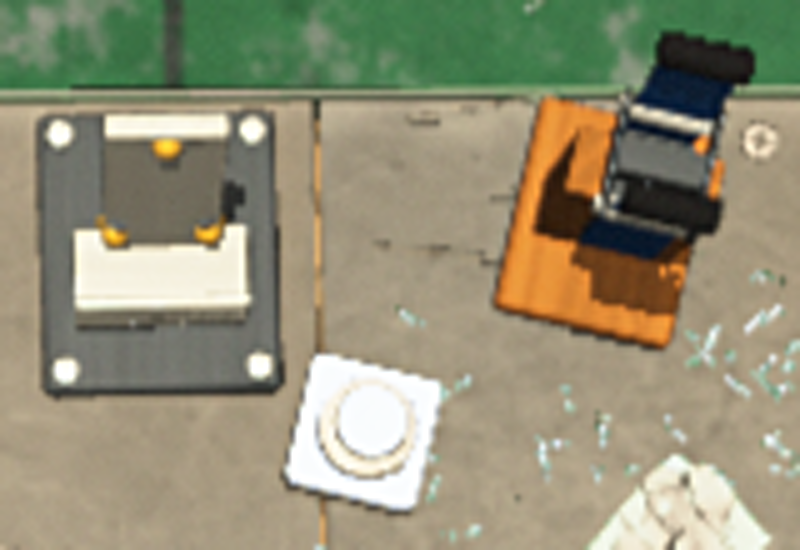

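View pics/sz1.png

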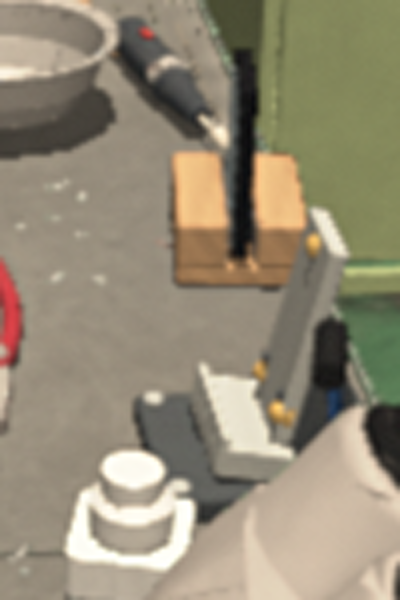

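```bash
cat > h.py <<'E'
import numpy as np, cv2
from scipy.spatial.transform import Rotation as R
from scipy.optimize import least_squares
CAM={"side":dict(f=512.0804051047926,c=(313.67810969446884,245.5729117066727),p=np.array([0.32227877,-0.55688774,0.49553078]),q=[0.85383963,-0.02321724,0.00335453,-0.5200073]),
"top":dict(f=608.9247377283074,c=(320.6539093383725,238.7930175179534),p=np.array([0.27804237,0.20406262,1.06711433]),q=[-0.70284768,0.70993085,-0.03812181,0.02345324])}
def proj(cam,P):
    c=CAM[cam];v=R.from_quat(c["q"]).inv().apply(np.atleast_2d(P)-c["p"])
    return v[:,:2]/v[:,2:]*c["f"]+np.array(c["c"])
def ray(cam,uv):
    c=CAM[cam];return c["p"],R.from_quat(c["q"]).apply([(uv[0]-c["c"][0])/c["f"],(uv[1]-c["c"][1])/c["f"],1])
def onz(cam,uv,z):
    p,d=ray(cam,uv);return p+d*(z-p[2])/d[2]
def tri(uvs,uvt):
    A=[];b=[]
    for cam,uv in(("side",uvs),("top",uvt)):
        p,d=ray(cam,uv);d=d/np.linalg.norm(d);M=np.eye(3)-np.outer(d,d);A.append(M);b.append(M@p)
    A=np.vstack(A);b=np.hstack(b);x=np.linalg.lstsq(A,b,rcond=None)[0];return x,np.linalg.norm(A@x-b)
def z2p(z,off,s): return [(z[0]+.5)/s-.5+off[0],(z[1]+.5)/s-.5+off[1]]
def pose(x,y,z,yaw,tilt=0):
    r=R.from_euler("zy",[yaw,tilt]); t=np.array([x,y,z]); return lambda P: r.apply(np.atleast_2d(P))+t
def fit(obs,x0,tilt=0,freez=True):
    # obs: (cam, modelpt(m), uv)
    def res(v):
        T=pose(v[0],v[1],v[2],v[3],tilt)
        return np.hstack([proj(c,T(m))[0]-uv for c,m,uv in obs])
    r=least_squares(res,x0,loss="soft_l1",x_scale=[.01,.01,.01,.1]); return r.x,r.fun.reshape(-1,2)
E
cat > fit1.py <<'E'
from h import *
t1=lambda u,v:z2p((u,v),(180,120),5)
t2=lambda u,v:z2p((u,v),(295,125),5)
s1=lambda u,v:z2p((u,v),(330,190),4)
mm=lambda *a:np.array(a)/1000
np.set_printoptions(precision=4,suppress=True)
print("mirror top z=.1", [onz("top",t1(*p),.1) for p in((65,140),(238,157),(235,172),(68,168))])
print("rack top z=.034", [onz("top",t1(*p),.034) for p in((55,103),(298,126),(278,303),(38,290))])
obs=[("top",mm(5,0,82),t2(167,150)),("top",mm(5,16,12),t2(116,240)),("top",mm(5,-16,12),t2(208,238)),
("top",mm(17,20,90),t2(105,115)),("top",mm(17,-20,90),t2(228,115)),
("side",mm(5,0,82),s1(313,243)),("side",mm(5,16,12),s1(259,369)),("side",mm(5,-16,12),s1(275,411)),
("side",mm(9,20,90),s1(313,207)),("side",mm(17,-20,90),s1(347,258))]
x,r=fit(obs,[.4,.2,.026,0],tilt=.21);print("rest",x,r)
f=[onz("top",t2(*p),.012) for p in((40,113),(276,113),(281,390),(45,392))];print("foot",f,np.mean(f,0))
f=[onz("top",t2(*p),.012) for p in((543,97),(495,305),(668,347))];print("rail foot",f,(f[0]+f[2])/2)
g=[onz("top",t2(*p),.147) for p in((705,57),(665,205))];print("grips",g,np.mean(g,0),np.arctan2(*(g[0]-g[1])[[1,0]]))
E
python3 fit1.py
```

```text
mirror top z=.1 [array([0.5116, 0.388 , 0.1   ]), array([0.5057, 0.3324, 0.1   ]), array([0.5008, 0.3334, 0.1   ]), array([0.5024, 0.3869, 0.1   ])]
rack top z=.034 [array([0.5405, 0.404 , 0.034 ]), array([0.5319, 0.3206, 0.034 ]), array([0.4703, 0.3274, 0.034 ]), array([0.4753, 0.4093, 0.034 ])]
rest [ 0.4753  0.1703  0.0244 -0.0105] [[ 0.017   0.4223]
 [-0.2796 -0.3183]
 [-0.0644  0.1353]
 [ 0.0165 -1.6045]
 [ 0.3797 -1.5132]
 [-1.3557  0.5663]
 [-0.7392  0.3709]
 [-1.4197 -0.0723]
 [-0.0696  0.0725]
 [ 1.2388 -0.5411]]
foot [array([0.5324, 0.2117, 0.012 ]), array([0.5319, 0.1284, 0.012 ]), array([0.4332, 0.1282, 0.012 ]), array([0.4332, 0.2108, 0.012 ])] [0.4826 0.1698 0.012 ]
rail foot [array([0.537 , 0.0338, 0.012 ]), array([0.4628, 0.0524, 0.012 ]), array([ 0.4474, -0.0082,  0.012 ])] [0.4922 0.0128 0.012 ]
grips [array([0.5162, 0.0051, 0.147 ]), array([0.4699, 0.0187, 0.147 ])] [0.493  0.0119 0.147 ] -0.2861945462811382
```

```bash
cat > ov.py <<'E'
from h import *
def box(x0,x1,y0,y1,z0,z1):
    c=[(x,y,z) for x in(x0,x1) for y in(y0,y1) for z in(z0,z1)]
    e=[(i,j) for i in range(8) for j in range(i) if bin(i^j).count("1")==1]
    return np.array(c)/1000,e
def draw(img,cam,off,s,T,b,col):
    P,e=b;uv=proj(cam,T(P));q=((uv-np.array(off)+.5)*s-.5)
    for i,j in e: cv2.line(img,tuple(int(v) for v in np.round(q[i])),tuple(int(v) for v in np.round(q[j])),col,1,cv2.LINE_AA)
def zoom(f,off,wh,s):
    im=cv2.imread(f)[off[1]:off[1]+wh[1],off[0]:off[0]+wh[0]]
    return cv2.resize(im,None,fx=s,fy=s,interpolation=cv2.INTER_CUBIC)
def items(x):
    Tm=pose(*x["mirror"]);Tr=pose(*x["rack"]);Tt=pose(*x["rest"],.21);Tc=pose(*x["clip"]);Tl=pose(*x["rail"])
    L=[(Tm,box(-5,5,-28,28,0,90),(255,0,255)),(Tr,box(-32,32,-42,42,0,34),(255,255,0)),
    (Tt,box(9,17,-20,20,0,90),(0,0,255)),(Tt,box(-11,9,-30,30,0,0),(0,255,0)),(Tl,box(-39,39,-32,32,0,12),(255,255,0)),(Tl,box(-11,11,-25,25,12,85),(255,0,255)),
    (Tc,box(-30,-18,-15,15,56,68),(0,255,0)),(Tc,box(18,30,-15,15,56,68),(0,255,0))]
    for p in((5,16,12),(5,-16,12),(5,0,82)):
        L.append((Tt,box(p[0],p[0],p[1]-3,p[1]+3,p[2]-3,p[2]+3),(255,255,0)))
    return L
def overlay(x,tag,ft="pics/top0.png",fs="pics/side0.png"):
    for n,f,cam,off,wh,s in(("a",ft,"top",(180,130),(70,70),8),("b",ft,"top",(295,130),(160,80),5),("c",fs,"side",(355,190),(80,140),4)):
        im=zoom(f,off,wh,s)
        for T,b,c in items(x): draw(im,cam,off,s,T,b,c)
        cv2.imwrite(f"pics/{tag}{n}.png",im)
E
python3 - <<'E'
from ov import *
overlay(dict(mirror=(.506,.360,.010,-.105),rack=(.5045,.365,0,-.105),rest=(.4753,.1703,.0244,-.0105),rail=(.492,.0128,0,-.25),clip=(.493,.0119,.085,-.27)),"o1")
E
```

```text
(no output)
```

View pics/o1a.png

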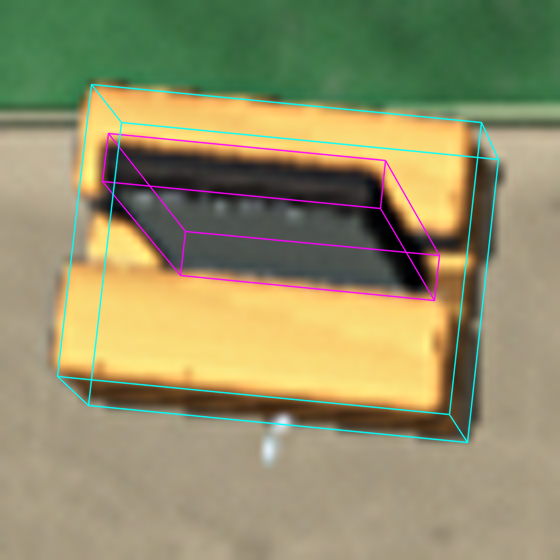

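View pics/o1b.png

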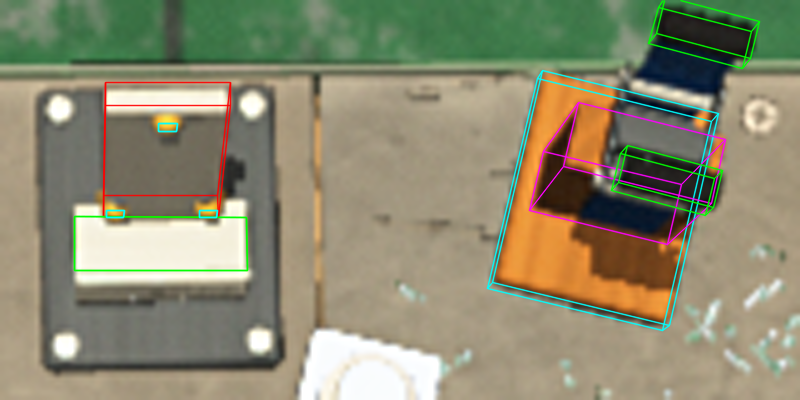

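View pics/o1c.png

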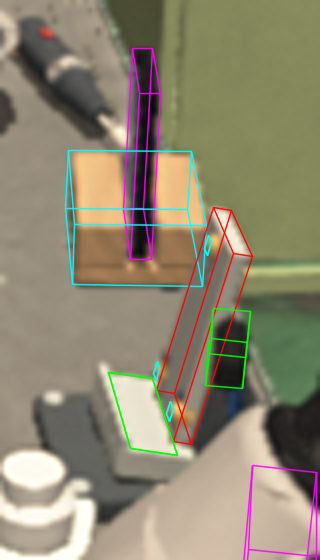

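```bash
cat >> h.py <<'E'
def turn(Rc,Rt):  # rotation vector world, normalised by 30deg
    return (Rt*Rc.inv()).as_rotvec()/np.radians(30)
def toolR(xa,za):
    xa=np.array(xa,float);xa/=np.linalg.norm(xa);za=np.array(za,float);za-=xa*(za@xa);za/=np.linalg.norm(za)
    return R.from_matrix(np.column_stack([xa,np.cross(za,xa),za]))
E
python3 - <<'E'
from h import *
np.set_printoptions(precision=4,suppress=True)
Rc=R.from_quat([-0.38237676,0.59537554,0.38198218,0.59447926])
print(Rc.as_matrix())
y=-.105
for s in(1,-1):
    Rt=toolR([0,0,-1],np.array([-np.sin(y),np.cos(y),0])*s);print("mirror",s,turn(Rc,Rt)*30)
for s in (1,-1):
  y=-.265; Rt=toolR([0,0,-1],np.array([np.cos(y),np.sin(y),0])*s);print("clip",s,turn(Rc,Rt)*30)
E
```

```text
[[-0.0008 -0.9095  0.4158]
 [-0.0012  0.4158  0.9095]
 [-1.      0.0002 -0.0014]]
mirror 1 [ 0.0727 -0.0327 18.5508]
mirror -1 [  -0.0465   -0.1033 -161.4491]
clip 1 [  0.024   -0.0829 -80.6165]
clip -1 [ 0.0867  0.0251 99.3835]
```

Request:
servo_tool([
  [0.015, -0.008, 0, 0, 0, 0.03],
  [0.05, -0.025, -0.005, 0, 0, 0.1],
  [0.09, -0.045, -0.015, 0, 0, 0.2],
  [0.13, -0.065, -0.025, 0, 0, 0.3],
  [0.17, -0.085, -0.035, 0, 0, 0.4],
  [0.21, -0.105, -0.045, 0, 0, 0.5],
  [0.246, -0.124, -0.055, 0, 0, 0.58],
  [0.27, -0.136, -0.06, 0, 0, 0.618],
], jaw=-1, grip_force=40)

```text
t: 2.67
tcp_pos: [0.498, 0.364, 0.1713]
ee_rot: [-0.474, 0.525, 0.474, 0.525]
ft_force: [-0.5, 1.5, 0.2]
gripper_width: 1.002
```

Request:
servo_tool([
  [0.004, -0.002, -0.01, 0, 0, 0],
  [0.006, -0.003, -0.03, 0, 0, 0],
  [0.006, -0.003, -0.05, 0, 0, 0],
  [0.006, -0.003, -0.07, 0, 0, 0],
  [0.006, -0.003, -0.09, 0, 0, 0],
  [0.006, -0.003, -0.105, 0, 0, 0],
  [0.006, -0.003, -0.116, 0, 0, 0],
  [0.006, -0.003, -0.12, 0, 0, 0],
])

```text
t: 3.33
tcp_pos: [0.5018, 0.362, 0.05]
ee_rot: [-0.473, 0.526, 0.473, 0.525]
ft_force: [-0.6, -0.6, 0.5]
gripper_width: 1.002
```

Run:
```python
from bench import robot
from h import *
cv2.imwrite("pics/side1.png",robot.grab_frame("side")[:,:,::-1]);cv2.imwrite("pics/top1.png",robot.grab_frame("top")[:,:,::-1])
from ov import zoom
a=zoom("pics/side1.png",(340,150),(80,120),5);b=zoom("pics/top1.png",(170,110),(80,120),5)
cv2.imwrite("pics/z1.png",np.hstack([a,b]))
s=robot.read_state();print(s);print(R.from_quat(s["ee_rot"]).as_matrix().round(4))
```

```text
{'t': 3.4333, 'q': array([ 4.89390860e-01,  4.75916073e-01, -1.20331322e-01,  9.75510008e-01,
       -3.23166467e-05,  5.94630742e-01]), 'dq': array([ 0.00030589, -0.0175634 ,  0.02511991,  0.0139411 , -0.00058529,
        0.00149554]), 'tau': array([-4.91446874e-02, -6.67826414e+01,  2.94672382e+01, -3.43171628e-01,
       -9.93518879e-04,  1.41235680e-03]), 'tcp_pos': array([0.50232332, 0.36224767, 0.05136613]), 'ee_rot': array([-0.47293927,  0.52593824,  0.47308086,  0.52527318]), 'ft_force': array([-0.13111854, -0.66738331,  0.30341621]), 'torque': array([ 0.04285377, -0.06773589,  0.02432497]), 'gripper_width': 0.9990894765094995}
[[-8.000e-04 -9.945e-01  1.050e-01]
 [-5.000e-04  1.050e-01  9.945e-01]
 [-1.000e+00  8.000e-04 -6.000e-04]]
```

View pics/z1.png

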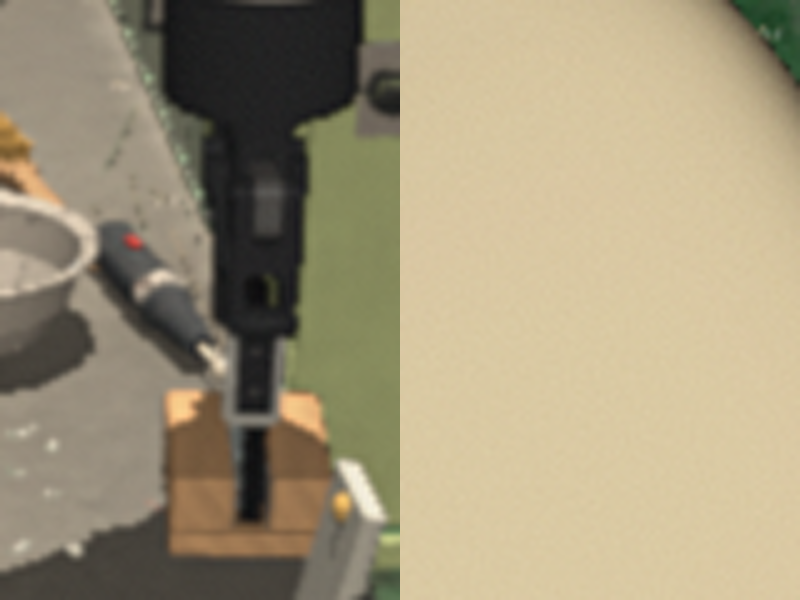

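Request:
servo_tool([
  [0, 0, 0, 0, 0, 0],
  [0, 0, 0, 0, 0, 0],
  [0, 0, 0, 0, 0, 0],
  [0, 0, 0, 0, 0, 0],
  [0, 0, 0, 0, 0, 0],
  [0, 0, 0, 0, 0, 0],
  [0, 0, 0, 0, 0, 0],
  [0, 0, 0, 0, 0, 0],
], jaw=0.6, grip_force=50)

```text
t: 4.1
tcp_pos: [0.5032, 0.3627, 0.0531]
ee_rot: [-0.473, 0.525, 0.473, 0.526]
ft_force: [0.4, -0.9, 7.0]
gripper_width: 0.645
```

Request:
servo_tool([
  [0, 0, 0.006, 0, 0, 0],
  [0, 0, 0.018, 0, 0, 0],
  [0, 0, 0.034, 0, 0, 0],
  [0, 0, 0.054, 0, 0, 0],
  [0, 0, 0.075, 0, 0, 0],
  [0, 0, 0.094, 0, 0, 0],
  [0, 0, 0.106, 0, 0, 0],
  [0, 0, 0.11, 0, 0, 0],
])

```text
t: 4.77
tcp_pos: [0.5031, 0.3627, 0.1644]
ee_rot: [-0.473, 0.524, 0.473, 0.527]
ft_force: [-0.7, -0.3, -1.5]
gripper_width: 0.647
```

Run:
```python
from bench import robot
from h import *
cv2.imwrite("pics/side2.png",robot.grab_frame("side")[:,:,::-1])
from ov import zoom
cv2.imwrite("pics/z2.png",zoom("pics/side2.png",(330,100),(120,120),5))
s=robot.read_state();print(s["t"],s["tcp_pos"],s["ft_force"],s["gripper_width"]);print(R.from_quat(s["ee_rot"]).as_matrix().round(4))
```

```text
4.8167 [0.50296773 0.36259883 0.16384814] [-0.2546676  -0.31343569 -0.56037702] 0.6482245415517659
[[ 0.0024 -0.9945  0.105 ]
 [ 0.0013  0.105   0.9945]
 [-1.     -0.0022  0.0016]]
```

View pics/z2.png

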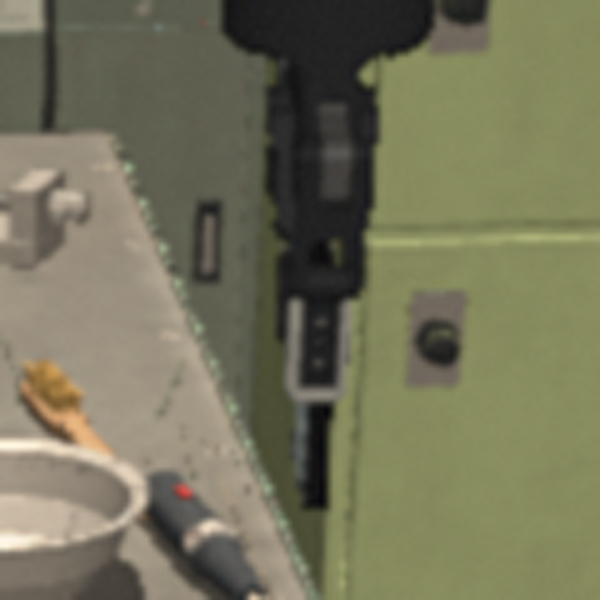

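Run:
```python
from ov import *
im=zoom("pics/side2.png",(360,150),(60,60),10)
for dz,c in((.043,(255,0,255)),):
    draw(im,"side",(360,150),10,pose(.503,.3626,.1642-dz,-.105),box(-5,5,-28,28,0,90),c)
cv2.imwrite("pics/z2b.png",im)
```

```text
(no output)
```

View pics/z2b.png

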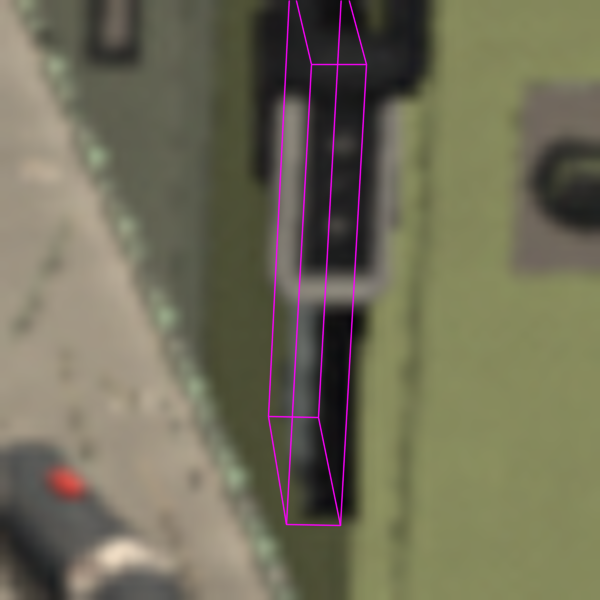

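Run:
```python
from h import *
T=pose(.503,.3626,.1642,-.105)
P=np.array([(x,y,z) for y in(-28,-37,-42) for z in(0,) for x in(-11,0,11)])/1000
print(np.c_[P*1000,((proj("side",T(P))-[360,150]+.5)*10-.5)].round(1))
```

```text
[[-11.  -28.    0.  265.1 309.2]
 [  0.  -28.    0.  324.9 309.4]
 [ 11.  -28.    0.  384.7 309.7]
 [-11.  -37.    0.  268.2 326.2]
 [  0.  -37.    0.  328.5 326.4]
 [ 11.  -37.    0.  388.8 326.7]
 [-11.  -42.    0.  270.  335.7]
 [  0.  -42.    0.  330.5 336. ]
 [ 11.  -42.    0.  391.2 336.2]]
```

```bash
cat > tgt.py <<'E'
from h import *
np.set_printoptions(precision=4,suppress=True)
REST=(.4748,.1703,.0255,-.0105)
rr=R.from_euler("zy",[REST[3],.21]).as_matrix()
RT=toolR(-rr[:,2],rr[:,1])
OFF=(-2.5,0,41.7)
def tcp(dx,dy,dz): return pose(*REST,.21)(np.array([dx+OFF[0],dy+OFF[1],dz+OFF[2]])/1000)[0]
E
python3 - <<'E'
from tgt import *
from bench import robot
s=robot.read_state();p=s["tcp_pos"];Rc=R.from_quat(s["ee_rot"])
print(rr[:,0],rr[:,1],rr[:,2]); print("turn",turn(Rc,RT),p)
for a in((-8,0,60),(-8,0,10),(-3,0,8),(-3,0,1)): print(a,tcp(*a),tcp(*a)-p)
E
```

```text
[ 0.978  -0.0105 -0.2084] [ 0.0103  0.9999 -0.0022] [0.2085 0.     0.978 ]
turn [0.0163 0.4052 0.1804] [0.503  0.3626 0.1638]
(-8, 0, 60) [0.4857 0.1704 0.1272] [-0.0172 -0.1922 -0.0367]
(-8, 0, 10) [0.4753 0.1704 0.0783] [-0.0277 -0.1922 -0.0856]
(-3, 0, 8) [0.4798 0.1704 0.0753] [-0.0232 -0.1922 -0.0886]
(-3, 0, 1) [0.4783 0.1704 0.0684] [-0.0246 -0.1922 -0.0954]
```

Request:
servo_tool([
  [-0.005, -0.008, 0, 0, 0.02, 0.01],
  [-0.015, -0.03, 0, 0.002, 0.07, 0.03],
  [-0.025, -0.062, -0.003, 0.005, 0.14, 0.06],
  [-0.03, -0.097, -0.007, 0.008, 0.21, 0.09],
  [-0.035, -0.132, -0.011, 0.01, 0.28, 0.125],
  [-0.035, -0.164, -0.015, 0.013, 0.345, 0.155],
  [-0.035, -0.185, -0.018, 0.016, 0.39, 0.173],
  [-0.035, -0.192, -0.02, 0.016, 0.405, 0.18],
])

```text
t: 5.48
tcp_pos: [0.4666, 0.1671, 0.1403]
ee_rot: [-0.441, 0.555, 0.547, 0.445]
ft_force: [-0.4, 0.4, -1.2]
gripper_width: 0.646
```

Request:
servo_tool([
  [0, 0, -0.006, 0, 0, 0],
  [0, 0, -0.016, 0, 0, 0],
  [0, 0, -0.03, 0, 0, 0],
  [0, 0, -0.042, 0, 0, 0],
  [0, 0, -0.052, 0, 0, 0],
  [0, 0, -0.056, 0, 0, 0],
  [0, 0, -0.056, 0, 0, 0],
  [0, 0, -0.056, 0, 0, 0],
])

```text
t: 6.15
tcp_pos: [0.4673, 0.1708, 0.0858]
ee_rot: [-0.442, 0.553, 0.547, 0.446]
ft_force: [0.3, -0.4, -0.3]
gripper_width: 0.647
```

Run:
```python
from tgt import *
from ov import *
from bench import robot
cv2.imwrite("pics/side3.png",robot.grab_frame("side")[:,:,::-1])
s=robot.read_state();p=s["tcp_pos"];Rc=R.from_quat(s["ee_rot"])
print(s["t"],p,s["ft_force"],s["gripper_width"]); print("turn",turn(Rc,RT),p)
for a in((-8,0,10),(-3,0,8),(-3,0,1)): print(a,tcp(*a),tcp(*a)-p)
q=pose(*REST,.21); rl=R.from_euler("zy",[REST[3],.21]).inv().apply(p-np.array(REST[:3]))*1000
print("mirror in rest",rl-np.array(OFF))
im=zoom("pics/side3.png",(345,180),(80,140),6)[:,:480]
ro=(rl-np.array(OFF))/1000
T2=lambda P: q(np.atleast_2d(P)+ro)
draw(im,"side",(345,180),6,T2,box(-5,5,-28,28,0,90),(255,0,255))
draw(im,"side",(345,180),6,q,box(9,17,-20,20,0,90),(0,0,255));draw(im,"side",(345,180),6,q,box(-11,9,-30,30,0,0),(0,255,0))
cv2.imwrite("pics/z3.png",im)
```

```text
6.2 [0.4676 0.1707 0.0861] [-0.0729  0.0557 -1.6659] 0.6547326379983628
turn [ 0.003  -0.0031 -0.0012] [0.4676 0.1707 0.0861]
(-8, 0, 10) [0.4753 0.1704 0.0783] [ 0.0077 -0.0003 -0.0079]
(-3, 0, 8) [0.4798 0.1704 0.0753] [ 0.0122 -0.0004 -0.0109]
(-3, 0, 1) [0.4783 0.1704 0.0684] [ 0.0107 -0.0004 -0.0177]
mirror in rest [-17.1875   0.2219  16.0744]
```

View pics/z3.png

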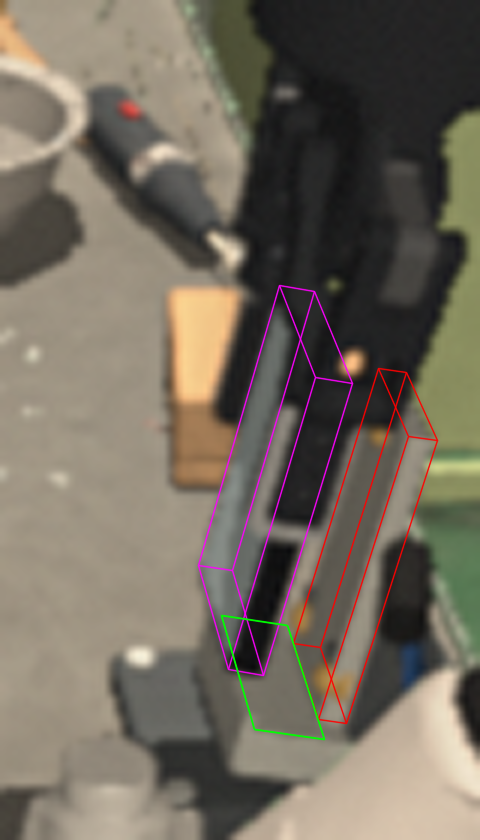

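Request:
servo_tool([
  [0.003, 0, 0, 0, 0, 0],
  [0.007, 0, -0.002, 0, 0, 0],
  [0.011, 0, -0.006, 0, 0, 0],
  [0.0125, 0, -0.01, 0, 0, 0],
  [0.012, 0, -0.012, 0, 0, 0],
  [0.0115, 0, -0.014, 0, 0, 0],
  [0.011, 0, -0.016, 0, 0, 0],
  [0.011, 0, -0.016, 0, 0, 0],
])

```text
t: 6.87
tcp_pos: [0.4781, 0.1703, 0.0694]
ee_rot: [-0.442, 0.554, 0.547, 0.446]
ft_force: [0.4, -0.6, -2.5]
gripper_width: 0.645
```

```bash
cat > chk.py <<'E'
from tgt import *
from ov import *
from bench import robot
import sys
n=sys.argv[1]
cv2.imwrite(f"pics/side{n}.png",robot.grab_frame("side")[:,:,::-1])
s=robot.read_state();p=s["tcp_pos"];Rc=R.from_quat(s["ee_rot"])
print(s["t"],p,s["ft_force"],s["torque"],s["gripper_width"]); print("turn",turn(Rc,RT),p)
rl=R.from_euler("zy",[REST[3],.21]).inv().apply(p-np.array(REST[:3]))*1000
print("mirror in rest",rl-np.array(OFF))
cv2.imwrite(f"pics/z{n}.png",zoom(f"pics/side{n}.png",(345,180),(80,140),6)[:,:480])
E
python3 chk.py 4
```

```text
6.9167 [0.4782 0.1703 0.0696] [ 0.1621 -0.0625 -1.1273] [ 0.0277 -0.2684  0.0343] 0.6491615792125018
turn [ 0.0033 -0.0052 -0.0001] [0.4782 0.1703 0.0696]
mirror in rest [-3.3781 -0.0836  2.1348]
```

View pics/z4.png

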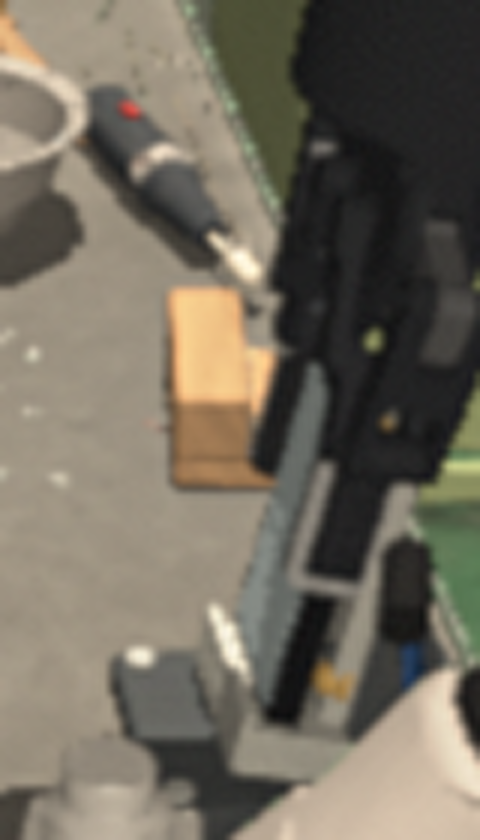

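Request:
servo_tool([
  [0, 0, -0.0007, 0, 0, 0],
  [0.001, 0, -0.001, 0, 0, 0],
  [0.002, 0, -0.0015, 0, 0, 0],
  [0.003, 0, -0.002, 0, 0, 0],
  [0.0035, 0, -0.0025, 0, 0, 0],
  [0.0035, 0, -0.003, 0, 0, 0],
  [0.0035, 0, -0.003, 0, 0, 0],
  [0.0035, 0, -0.003, 0, 0, 0],
])

```text
t: 7.58
tcp_pos: [0.4804, 0.1703, 0.0685]
ee_rot: [-0.442, 0.554, 0.547, 0.446]
ft_force: [-9.7, -0.7, 20.4]
gripper_width: 0.649
```

```bash
python3 chk.py 5
```

```text
7.6333 [0.4804 0.1704 0.0685] [-10.2639  -1.0048  19.0181] [-0.267   2.7403  0.0885] 0.6502208431313439
turn [ 0.003  -0.0079 -0.0007] [0.4804 0.1704 0.0685]
mirror in rest [-1.0214  0.0294  1.497 ]
```

View pics/z5.png

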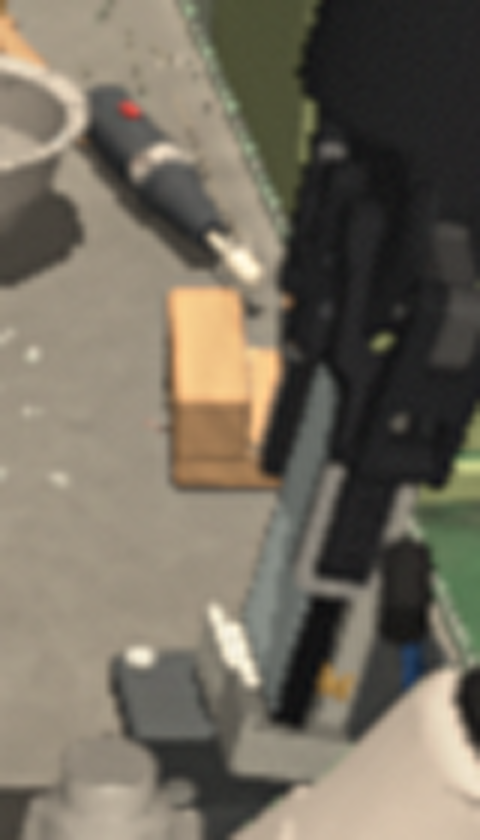

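Request:
servo_tool([
  [-0.0005, 0, 0.0005, 0, 0, 0],
  [-0.001, 0, 0.001, 0, 0, 0],
  [-0.001, 0, 0.001, 0, 0, 0],
  [-0.001, 0, 0.001, 0, 0, 0],
  [-0.001, 0, 0.001, 0, 0, 0],
  [-0.001, 0, 0.001, 0, 0, 0],
  [-0.001, 0, 0.001, 0, 0, 0],
  [-0.001, 0, 0.001, 0, 0, 0],
], jaw=-1)

```text
t: 8.3
tcp_pos: [0.481, 0.1703, 0.0677]
ee_rot: [-0.442, 0.553, 0.547, 0.446]
ft_force: [0.0, -0.4, 0.2]
gripper_width: 0.999
```

```bash
python3 chk.py 6
```

```text
8.35 [0.481  0.1703 0.0677] [-0.1843 -0.2324  0.274 ] [-0.0114 -0.1904  0.002 ] 1.0026465941541687
turn [ 0.0032 -0.0043 -0.0001] [0.481  0.1703 0.0677]
mirror in rest [-0.2093 -0.0378  0.8849]
```

View pics/z6.png

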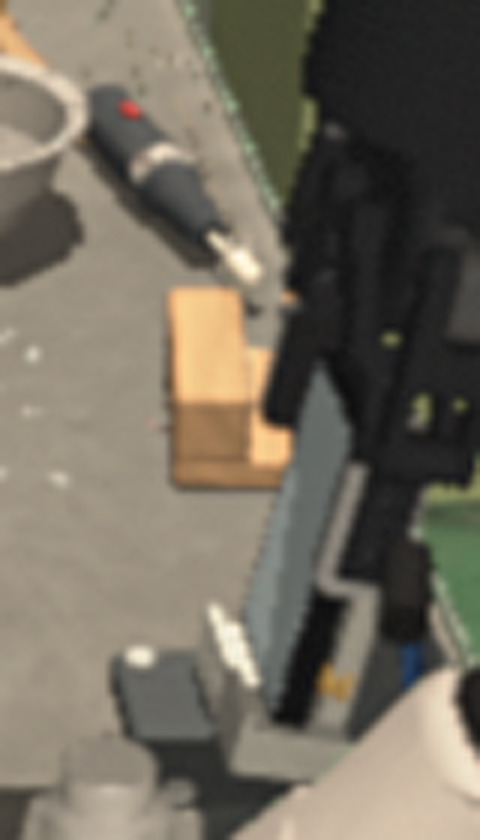

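Request:
servo_tool([
  [0.001, 0, 0.005, 0, 0, 0],
  [0.003, 0, 0.015, 0, 0, 0],
  [0.006, 0, 0.03, 0, 0, 0],
  [0.01, 0, 0.05, 0, 0, 0],
  [0.015, 0, 0.072, 0, 0, 0],
  [0.02, 0, 0.095, 0, 0, 0],
  [0.023, 0, 0.11, 0, 0, 0],
  [0.024, 0, 0.115, 0, 0, 0],
])

```text
t: 9.02
tcp_pos: [0.5063, 0.1704, 0.186]
ee_rot: [-0.443, 0.552, 0.546, 0.448]
ft_force: [0.1, -0.2, -0.2]
gripper_width: 0.998
```

```bash
python3 chk.py 7
python3 - <<'E'
from tgt import *
from bench import robot
cv2.imwrite("pics/top7.png",robot.grab_frame("top")[:,:,::-1])
from ov import zoom
cv2.imwrite("pics/zt7.png",zoom("pics/top7.png",(295,125),(160,110),5))
s=robot.read_state();Rc=R.from_quat(s["ee_rot"]);y=-.265
for k in(1,-1): print("clip",k,turn(Rc,toolR([0,0,-1],np.array([np.cos(y),np.sin(y),0])*k))*30)
print(s["q"])
E
```

```text
9.0667 [0.5062 0.1704 0.1854] [-0.124   0.3883 -0.1995] [ 0.02   -0.1848  0.0021] 1.000029751799522
turn [0.0021 0.0036 0.    ] [0.5062 0.1704 0.1854]
mirror in rest [ -0.1135   0.0867 121.2074]
clip 1 [ -10.9175   -8.5564 -104.1413]
clip -1 [  7.9831 -10.186   75.1317]
[0.1509 0.3859 0.0655 1.4582 0.03   0.1584]
```

View pics/z7.png

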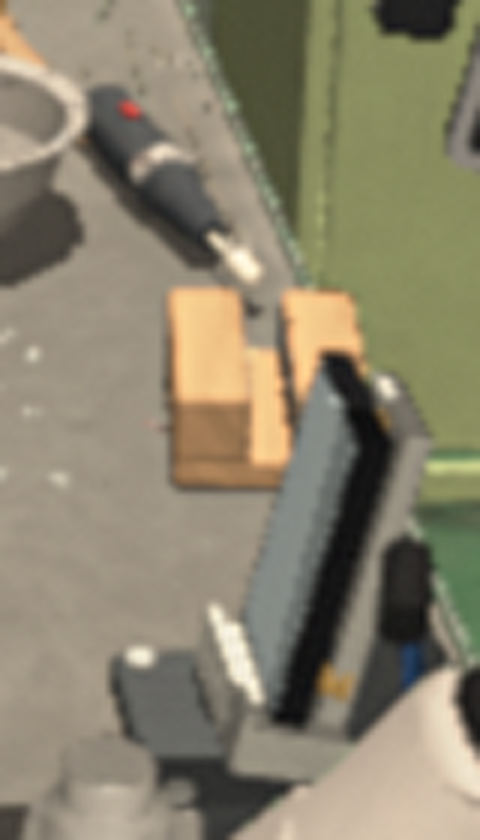

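View pics/zt7.png

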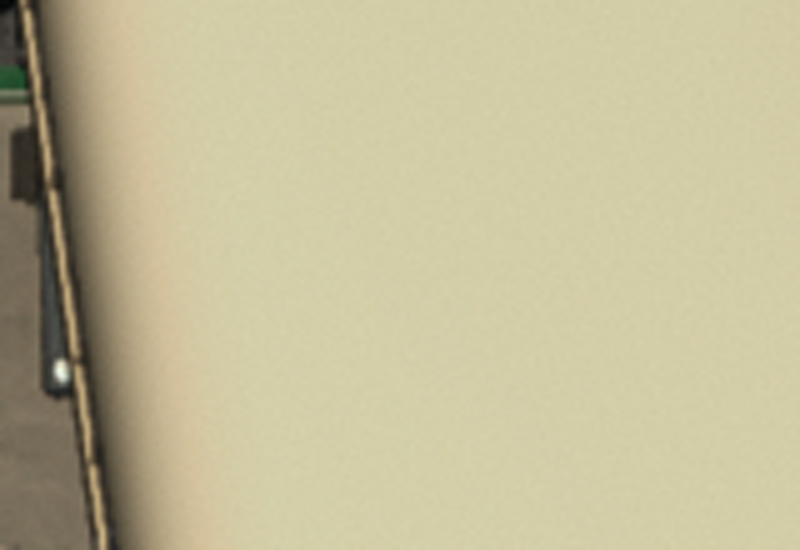

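Request:
servo_tool([
  [0, -0.003, 0.003, 0.005, -0.006, 0.04],
  [0, -0.01, 0.008, 0.017, -0.022, 0.16],
  [-0.002, -0.022, 0.012, 0.031, -0.04, 0.295],
  [-0.003, -0.036, 0.015, 0.045, -0.057, 0.42],
  [-0.004, -0.05, 0.015, 0.058, -0.074, 0.545],
  [-0.006, -0.064, 0.015, 0.071, -0.09, 0.665],
  [-0.007, -0.078, 0.015, 0.081, -0.103, 0.76],
  [-0.008, -0.09, 0.015, 0.0887, -0.1133, 0.835],
])

```text
t: 9.78
tcp_pos: [0.4961, 0.0794, 0.1969]
ee_rot: [-0.558, 0.417, 0.631, 0.342]
ft_force: [-0.2, -0.0, 0.4]
gripper_width: 0.999
```

Request:
servo_tool([
  [0, -0.012, 0, 0.011, -0.014, 0.1],
  [-0.001, -0.024, 0, 0.023, -0.03, 0.22],
  [-0.002, -0.036, 0, 0.036, -0.046, 0.34],
  [-0.003, -0.046, 0, 0.049, -0.063, 0.46],
  [-0.004, -0.055, 0, 0.06, -0.077, 0.57],
  [-0.005, -0.062, 0, 0.071, -0.09, 0.67],
  [-0.005, -0.067, 0, 0.081, -0.104, 0.765],
  [-0.005, -0.069, 0, 0.0887, -0.1133, 0.835],
])

```text
t: 10.45
tcp_pos: [0.4911, 0.0106, 0.1969]
ee_rot: [-0.645, 0.262, 0.683, 0.222]
ft_force: [0.5, 0.5, 0.1]
gripper_width: 0.998
```

Request:
servo_tool([
  [0, 0, 0, 0.011, -0.014, 0.1],
  [0, 0, 0, 0.023, -0.03, 0.22],
  [0, 0, 0, 0.036, -0.046, 0.34],
  [0, 0, 0, 0.049, -0.063, 0.46],
  [0, 0, 0, 0.06, -0.077, 0.57],
  [0, 0, 0, 0.075, -0.095, 0.7],
  [0, 0, 0, 0.085, -0.108, 0.8],
  [0, 0, 0, 0.0887, -0.1133, 0.835],
])

```text
t: 11.12
tcp_pos: [0.4911, 0.0112, 0.1969]
ee_rot: [-0.701, 0.093, 0.702, 0.091]
ft_force: [-0.5, 0.3, 0.5]
gripper_width: 0.997
```

Run:
```python
from tgt import *
from bench import robot
from ov import zoom
for n in("side","top"): cv2.imwrite(f"pics/{n}8.png",robot.grab_frame(n)[:,:,::-1])
cv2.imwrite("pics/z8.png",zoom("pics/side8.png",(330,60),(160,240),3))
s=robot.read_state();Rc=R.from_quat(s["ee_rot"]);y=-.265
print(s["t"],s["tcp_pos"],s["q"],s["ft_force"],s["gripper_width"])
print("clip",turn(Rc,toolR([0,0,-1],-np.array([np.cos(y),np.sin(y),0])))*30)
```

```text
11.2167 [0.4914 0.0112 0.1972] [-0.1467  0.1733 -0.1787  1.2198 -0.0023 -1.4526] [ 0.2296 -0.1713 -0.2849] 1.0032766257220096
clip [ 0.1195 -0.0755 -0.0023]
```

View pics/z8.png

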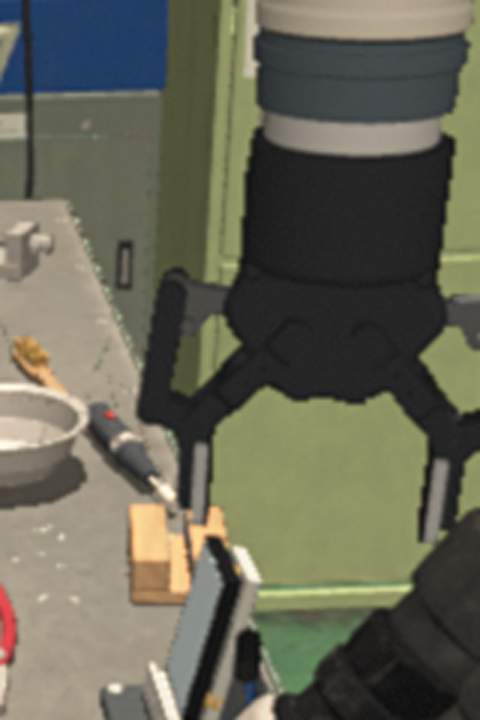

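View pics/top8.png

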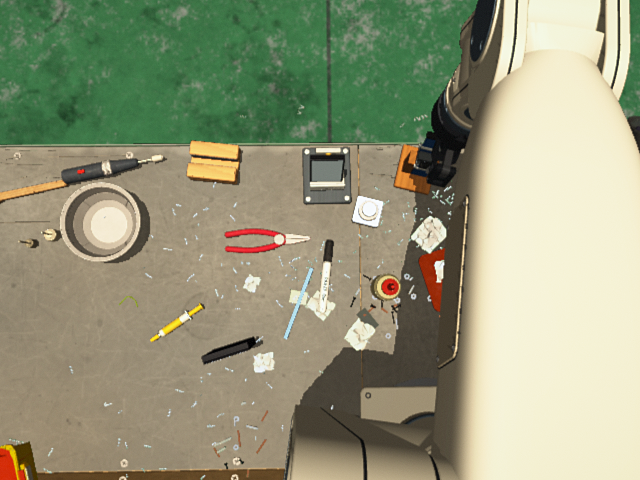

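Request:
servo_tool([
  [0.001, 0, -0.006, 0, 0, 0],
  [0.001, 0.001, -0.016, 0, 0, 0],
  [0.001, 0.001, -0.028, 0, 0, 0],
  [0.001, 0.001, -0.04, 0, 0, 0],
  [0.001, 0.001, -0.052, 0, 0, 0],
  [0.001, 0.001, -0.062, 0, 0, 0],
  [0.001, 0.001, -0.068, 0, 0, 0],
  [0.001, 0.001, -0.07, 0, 0, 0],
])

```text
t: 11.88
tcp_pos: [0.4922, 0.0125, 0.1261]
ee_rot: [-0.7, 0.094, 0.702, 0.093]
ft_force: [-0.9, -0.2, 0.6]
gripper_width: 1.0
```

Run:
```python
from tgt import *
from bench import robot
from ov import zoom
for n in("side","top"): cv2.imwrite(f"pics/{n}9.png",robot.grab_frame(n)[:,:,::-1])
cv2.imwrite("pics/z9.png",np.hstack([zoom("pics/side9.png",(370,160),(80,120),5),zoom("pics/top9.png",(390,110),(80,120),5)]))
s=robot.read_state()
print(s["t"],s["tcp_pos"],s["q"],s["ft_force"],s["gripper_width"])
```

```text
11.9833 [0.4928 0.0124 0.1272] [-0.144   0.2188 -0.307   1.0458 -0.0021 -1.4499] [ 0.9859 -0.3792 -0.1888] 0.9991064648181989
```

View pics/z9.png

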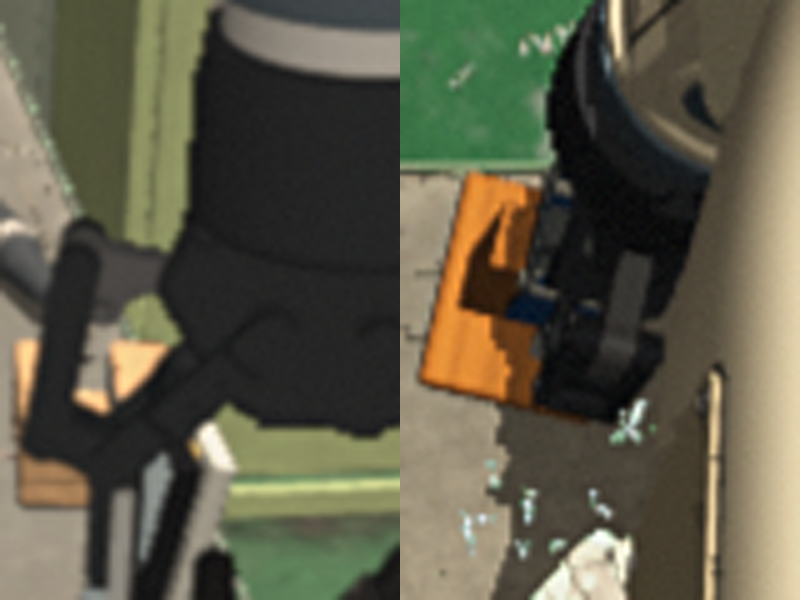

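Request:
servo_tool([
  [0, 0, 0, 0, 0, 0],
  [0, 0, 0, 0, 0, 0],
  [0, 0, 0, 0, 0, 0],
  [0, 0, 0.001, 0, 0, 0],
  [0, 0, 0.002, 0, 0, 0],
  [0, 0, 0.002, 0, 0, 0],
  [0, 0, 0.002, 0, 0, 0],
  [0, 0, 0.002, 0, 0, 0],
], jaw=0.4, grip_force=45)

```text
t: 12.65
tcp_pos: [0.4939, 0.0122, 0.1313]
ee_rot: [0.702, -0.094, -0.7, -0.093]
ft_force: [-1.4, -0.6, 10.9]
gripper_width: 0.384
```

Request:
servo_tool([
  [0, 0, 0.001, 0, 0, 0],
  [0, 0, 0.003, 0, 0, 0],
  [0, 0, 0.006, 0, 0, 0],
  [0, 0, 0.01, 0, 0, 0],
  [0, 0, 0.014, 0, 0, 0],
  [0, 0, 0.018, 0, 0, 0],
  [0, 0, 0.02, 0, 0, 0],
  [0, 0, 0.02, 0, 0, 0],
])

```text
t: 13.32
tcp_pos: [0.4933, 0.0123, 0.1504]
ee_rot: [0.701, -0.094, -0.701, -0.093]
ft_force: [0.6, 0.1, -0.6]
gripper_width: 0.38
```

```bash
cat > two.py <<'E'
from tgt import *
from bench import robot
from ov import zoom
import sys
n,so,to=sys.argv[1],eval(sys.argv[2]),eval(sys.argv[3])
for c in("side","top"): cv2.imwrite(f"pics/{c}{n}.png",robot.grab_frame(c)[:,:,::-1])
cv2.imwrite(f"pics/z{n}.png",np.hstack([zoom(f"pics/side{n}.png",so,(80,120),5),zoom(f"pics/top{n}.png",to,(80,120),5)]))
s=robot.read_state()
print(s["t"],s["tcp_pos"],s["q"],s["ft_force"],s["torque"],s["gripper_width"]);print("to tilted",-turn(R.from_quat(s["ee_rot"]),toolR(-rr[:,2],-rr[:,0]))*-1)
E
python3 two.py 10 "(370,160)" "(390,110)"
```

```text
13.4167 [0.493  0.0123 0.1498] [-0.1441  0.2022 -0.2672  1.101  -0.0021 -1.4502] [-0.2146  0.83   -0.9857] [-0.0356 -0.01   -0.0024] 0.38660909688645023
to tilted [0.055  0.3994 0.4833]
```

View pics/z10.png

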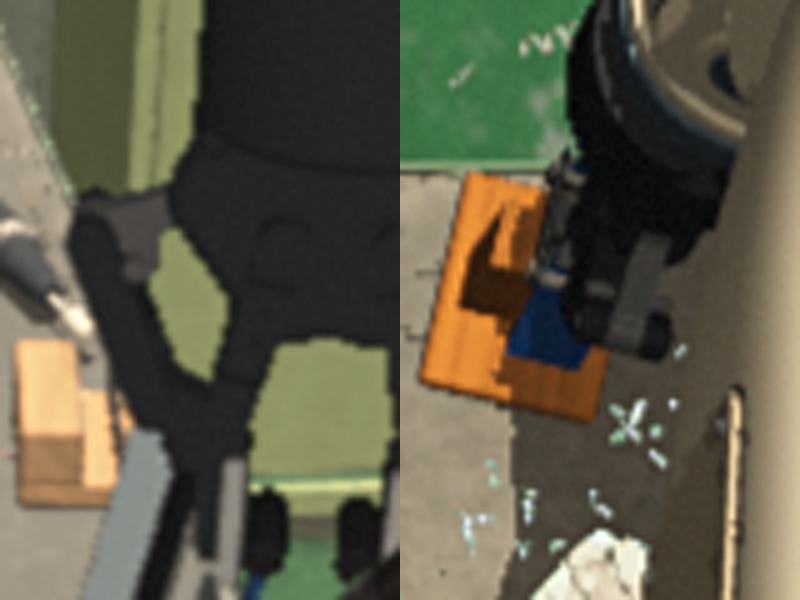

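Run:
```python
from tgt import *
for uv in((423,266),(441,266),(432,266)):
    p,d=ray("side",uv);t=(-.003-p[1])/d[1];print(p+t*d)
# predicted grip centre heights
T=lambda z:proj("side",[[.493-.0125,-.001,z],[.493+.0125,-.006,z]])
for z in(.150,.16,.165,.17,.175): print(z,T(z).round(1))
from ov import zoom
cv2.imwrite("pics/z10b.png",zoom("pics/side10.png",(400,220),(60,80),10))
```

```text
[ 0.4779 -0.003   0.1746]
[ 0.5008 -0.003   0.1736]
[ 0.4893 -0.003   0.1741]
0.15 [[423.1 281.8]
 [443.5 283.1]]
0.16 [[423.8 275.1]
 [444.3 276.4]]
0.165 [[424.1 271.7]
 [444.7 273. ]]
0.17 [[424.4 268.3]
 [445.1 269.5]]
0.175 [[424.7 264.9]
 [445.5 266.1]]
```

View pics/z10b.png

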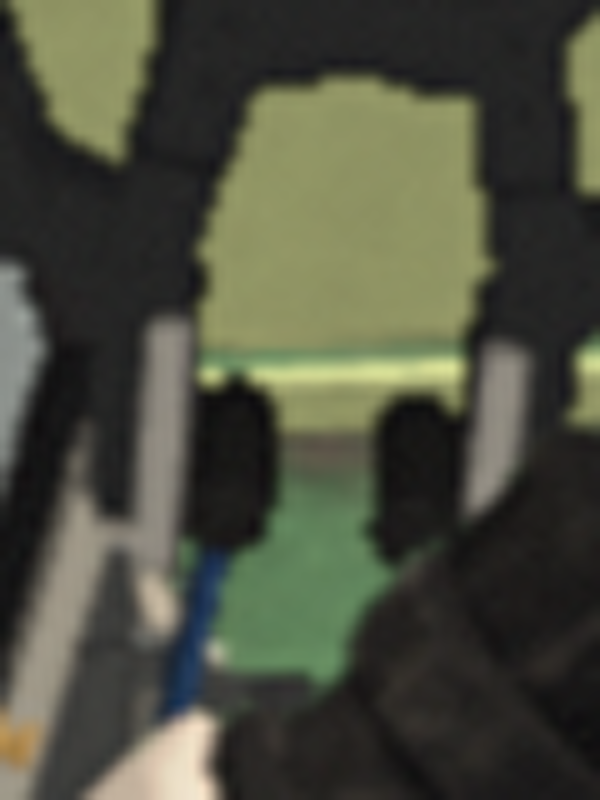

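Run:
```python
from tgt import *
p=np.array([.493,.0123,.1498])
q=pose(*REST,.21)
for dz in(65,20,0): x=q(np.array([6,0,136.3+dz])/1000)[0];print(dz,x,x-p)
```

```text
65 [0.5226 0.1702 0.2211] [0.0296 0.1579 0.0713]
20 [0.5133 0.1702 0.1771] [0.0203 0.1579 0.0273]
0 [0.5091 0.1702 0.1576] [0.0161 0.1579 0.0078]
```

Request:
servo_tool([
  [0, 0, 0.004, 0, 0, 0],
  [0, 0, 0.012, 0, 0, 0],
  [0, 0, 0.024, 0, 0, 0],
  [0, 0, 0.038, 0, 0, 0],
  [0, 0, 0.052, 0, 0, 0],
  [0, 0, 0.063, 0, 0, 0],
  [0, 0, 0.069, 0, 0, 0],
  [0, 0, 0.07, 0, 0, 0],
])

```text
t: 14.08
tcp_pos: [0.4935, 0.0123, 0.2212]
ee_rot: [0.702, -0.094, -0.7, -0.093]
ft_force: [0.6, 0.1, -1.0]
gripper_width: 0.389
```

Request:
servo_tool([
  [0.001, 0.005, 0.002, 0.002, 0.012, 0.014],
  [0.003, 0.018, 0.004, 0.006, 0.045, 0.055],
  [0.007, 0.04, 0.005, 0.014, 0.1, 0.12],
  [0.013, 0.068, 0.005, 0.024, 0.173, 0.21],
  [0.019, 0.098, 0.005, 0.034, 0.25, 0.3],
  [0.024, 0.127, 0.005, 0.044, 0.32, 0.388],
  [0.028, 0.148, 0.003, 0.052, 0.375, 0.454],
  [0.03, 0.158, 0.002, 0.055, 0.399, 0.483],
])

```text
t: 14.75
tcp_pos: [0.5232, 0.173, 0.2201]
ee_rot: [-0.628, 0.003, 0.779, 0.002]
ft_force: [-0.1, -0.5, -1.0]
gripper_width: 0.388
```

```bash
python3 two.py 11 "(355,110)" "(290,110)"
python3 - <<'E'
import cv2;from ov import zoom
cv2.imwrite("pics/z11b.png",zoom("pics/side11.png",(355,110),(90,180),4))
E
```

```text
14.85 [0.5231 0.1718 0.2201] [ 0.1484  0.4054  0.188   1.5642  0.0305 -1.4174] [-0.7522 -0.5176 -1.0184] [ 0.001  -0.2393 -0.0052] 0.3867769157408263
to tilted [ 0.0006 -0.0054 -0.0046]
```

View pics/z11b.png

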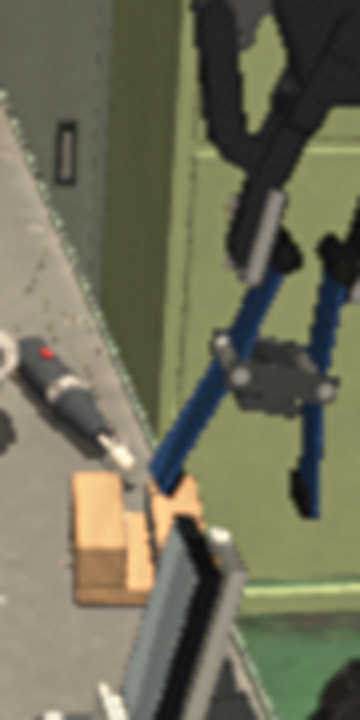

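View pics/z11.png

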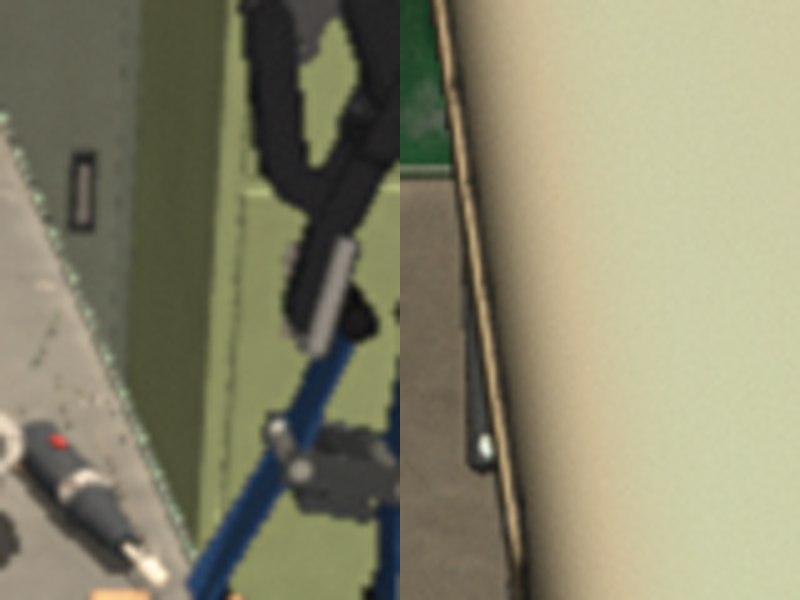

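Run:
```python
from ov import *
from tgt import *
p=np.array([.5231,.1718,.2201]);q=pose(*REST,.21)
rl=R.from_euler("zy",[REST[3],.21]).inv().apply(p-np.array(REST[:3]));print(rl*1000)
im=zoom("pics/side11.png",(365,160),(80,110),7)
ro=rl-np.array([0,0,.0463])
T2=lambda P:q(np.atleast_2d(P)+ro)
draw(im,"side",(365,160),7,T2,box(-11,11,-13,13,0,0),(255,0,255))
draw(im,"side",(365,160),7,T2,box(-24,24,-13,13,-42,-42),(0,255,0))
draw(im,"side",(365,160),7,T2,box(0,0,0,0,-42,62),(0,255,255))
draw(im,"side",(365,160),7,q,box(-5,5,-28,28,0,90),(255,0,255))
draw(im,"side",(365,160),7,q,box(9,17,-20,20,0,90),(0,0,255))
cv2.imwrite("pics/z11c.png",im)
```

```text
[  6.6565   1.57   200.3934]
```

View pics/z11c.png

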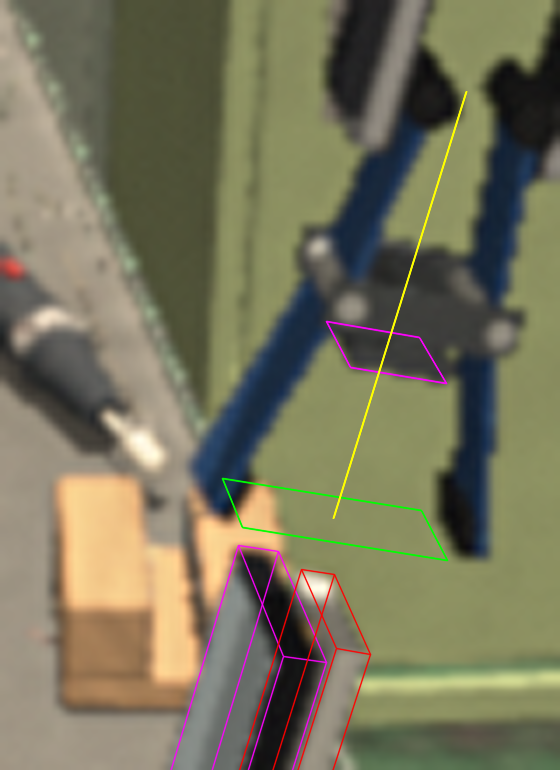

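Request:
servo_tool([
  [-0.0015, -0.0015, -0.004, 0, 0, 0],
  [-0.003, -0.0015, -0.011, 0, 0, 0],
  [-0.0045, -0.0015, -0.019, 0, 0, 0],
  [-0.0065, -0.0015, -0.028, 0, 0, 0],
  [-0.0085, -0.0015, -0.037, 0, 0, 0],
  [-0.0105, -0.0015, -0.046, 0, 0, 0],
  [-0.012, -0.0015, -0.053, 0, 0, 0],
  [-0.0125, -0.0015, -0.056, 0, 0, 0],
])

```text
t: 15.52
tcp_pos: [0.5098, 0.1686, 0.1646]
ee_rot: [-0.629, 0.004, 0.778, 0.003]
ft_force: [0.5, 0.6, -0.0]
gripper_width: 0.385
```

```bash
cat > c2.py <<'E'
from tgt import *
from ov import *
from bench import robot
import sys
n=sys.argv[1]
cv2.imwrite(f"pics/side{n}.png",robot.grab_frame("side")[:,:,::-1])
s=robot.read_state();p=s["tcp_pos"]
print(s["t"],p,s["ft_force"],s["torque"],s["gripper_width"])
print("tcp in rest (want 6,0,136.3)",R.from_euler("zy",[REST[3],.21]).inv().apply(p-np.array(REST[:3]))*1000, turn(R.from_quat(s["ee_rot"]),toolR(-rr[:,2],-rr[:,0])))
cv2.imwrite(f"pics/z{n}.png",zoom(f"pics/side{n}.png",(365,180),(80,120),6))
E
python3 c2.py 12
```

```text
15.5667 [0.5098 0.1687 0.1646] [ 0.5036 -0.1507 -0.8831] [-0.0078 -0.1984 -0.0086] 0.38863794528484535
tcp in rest (want 6,0,136.3) [  5.2832  -1.5352 143.3128] [ 0.0003 -0.0029  0.0004]
```

View pics/z12.png

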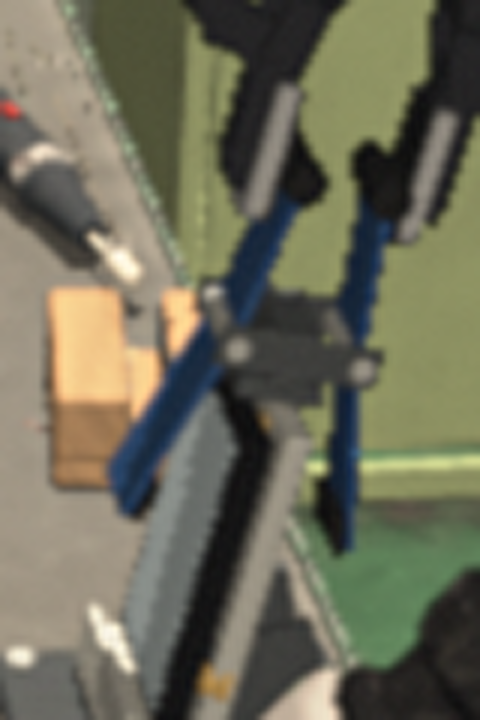

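Request:
servo_tool([
  [0.0005, 0.0008, 0, 0, 0, 0],
  [0.0005, 0.0015, -0.001, 0, 0, 0],
  [0, 0.0015, -0.0025, 0, 0, 0],
  [0, 0.0015, -0.004, 0, 0, 0],
  [-0.0005, 0.0015, -0.0055, 0, 0, 0],
  [-0.0008, 0.0015, -0.0065, 0, 0, 0],
  [-0.001, 0.0015, -0.0075, 0, 0, 0],
  [-0.001, 0.0015, -0.0075, 0, 0, 0],
])

```text
t: 16.23
tcp_pos: [0.5094, 0.1703, 0.1581]
ee_rot: [-0.629, 0.004, 0.777, 0.003]
ft_force: [-0.1, 0.2, -1.2]
gripper_width: 0.385
```

```bash
python3 c2.py 13
```

```text
16.2833 [0.5094 0.1703 0.1582] [ 0.1935 -0.3237 -0.2568] [-0.0001 -0.1781 -0.0121] 0.38545228180595786
tcp in rest (want 6,0,136.3) [  6.204    0.0417 137.0146] [ 0.0001 -0.0001  0.0003]
```

View pics/z13.png

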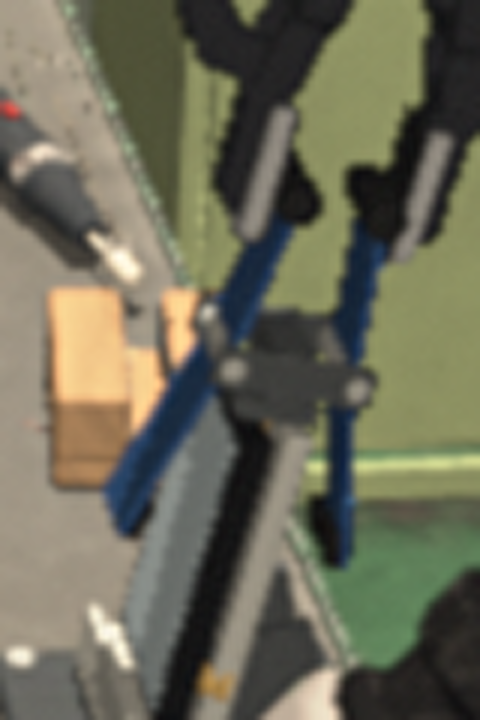

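Request:
servo_tool([
  [0, 0, -0.0005, 0, 0, 0],
  [-0.0002, 0, -0.001, 0, 0, 0],
  [-0.0003, 0, -0.0015, 0, 0, 0],
  [-0.0004, 0, -0.002, 0, 0, 0],
  [-0.0005, 0, -0.0025, 0, 0, 0],
  [-0.0006, 0, -0.003, 0, 0, 0],
  [-0.0006, 0, -0.003, 0, 0, 0],
  [-0.0006, 0, -0.003, 0, 0, 0],
])

```text
t: 16.95
tcp_pos: [0.5097, 0.1706, 0.1576]
ee_rot: [-0.631, 0.004, 0.776, 0.004]
ft_force: [-1.3, 0.5, 18.4]
gripper_width: 0.386
```

Request:
servo_tool([
  [-0.0003, 0, -0.0013, 0, 0, 0],
  [-0.0006, 0, -0.0028, 0, 0, 0],
  [-0.0008, 0, -0.0038, 0, 0, 0],
  [-0.0008, 0, -0.004, 0, 0, 0],
  [-0.0008, 0, -0.004, 0, 0, 0],
  [-0.0008, 0, -0.004, 0, 0, 0],
  [-0.0008, 0, -0.004, 0, 0, 0],
  [-0.0008, 0, -0.004, 0, 0, 0],
], jaw=-1)

```text
t: 17.62
tcp_pos: [0.5081, 0.1703, 0.1512]
ee_rot: [-0.629, 0.004, 0.777, 0.003]
ft_force: [-0.3, 0.6, -0.7]
gripper_width: 1.001
```

```bash
python3 c2.py 14
```

```text
17.6667 [0.5081 0.1703 0.1512] [-0.0485  0.0947  0.2355] [ 0.021  -0.1821  0.0194] 1.002856320969832
tcp in rest (want 6,0,136.3) [  6.3839   0.0663 129.9212] [-0.      0.0001  0.0003]
```

View pics/z14.png

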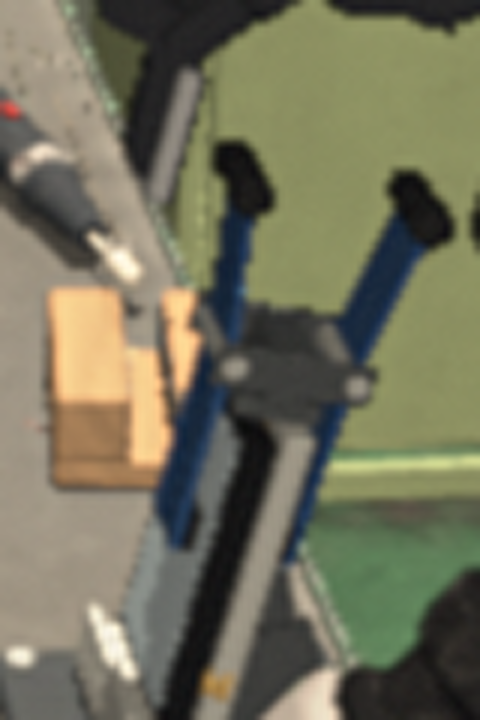

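Request:
servo_tool([
  [0.001, 0, 0.005, 0, 0, 0],
  [0.003, 0, 0.014, 0, 0, 0],
  [0.006, 0, 0.028, 0, 0, 0],
  [0.01, 0, 0.046, 0, 0, 0],
  [0.014, 0, 0.064, 0, 0, 0],
  [0.018, 0, 0.082, 0, 0, 0],
  [0.02, 0, 0.094, 0, 0, 0],
  [0.021, 0, 0.098, 0, 0, 0],
])

```text
t: 18.33
tcp_pos: [0.53, 0.1703, 0.252]
ee_rot: [-0.631, 0.004, 0.776, 0.004]
ft_force: [0.3, 0.3, -0.2]
gripper_width: 1.002
```

Request:
servo_tool([
  [-0.005, 0.01, 0, 0, 0, 0],
  [-0.02, 0.035, 0, 0, 0, 0],
  [-0.035, 0.065, 0, 0, 0, 0],
  [-0.05, 0.1, 0, 0, 0, 0],
  [-0.07, 0.135, 0, 0, 0, 0],
  [-0.085, 0.165, 0, 0, 0, 0],
  [-0.095, 0.19, 0, 0, 0, 0],
  [-0.1, 0.2, 0, 0, 0, 0],
])

```text
t: 19.0
tcp_pos: [0.4264, 0.3734, 0.2487]
ee_rot: [-0.629, 0.003, 0.778, 0.002]
ft_force: [-0.6, -0.2, 0.3]
gripper_width: 0.997
```

```bash
python3 c2.py 15
python3 - <<'E'
from bench import robot
import cv2;from ov import zoom
cv2.imwrite("pics/top15.png",robot.grab_frame("top")[:,:,::-1])
cv2.imwrite("pics/zt15.png",zoom("pics/top15.png",(290,125),(130,110),6))
cv2.imwrite("pics/z15b.png",zoom("pics/side15.png",(385,220),(55,70),11))
E
```

```text
19.05 [0.4263 0.3736 0.2486] [ 0.3486  0.5421 -1.3674] [ 0.0434 -0.1506  0.0047] 1.0002325246835266
tcp in rest (want 6,0,136.3) [-96.0747 202.3066 208.1213] [-0.0004 -0.0027 -0.0067]
```

View pics/zt15.png

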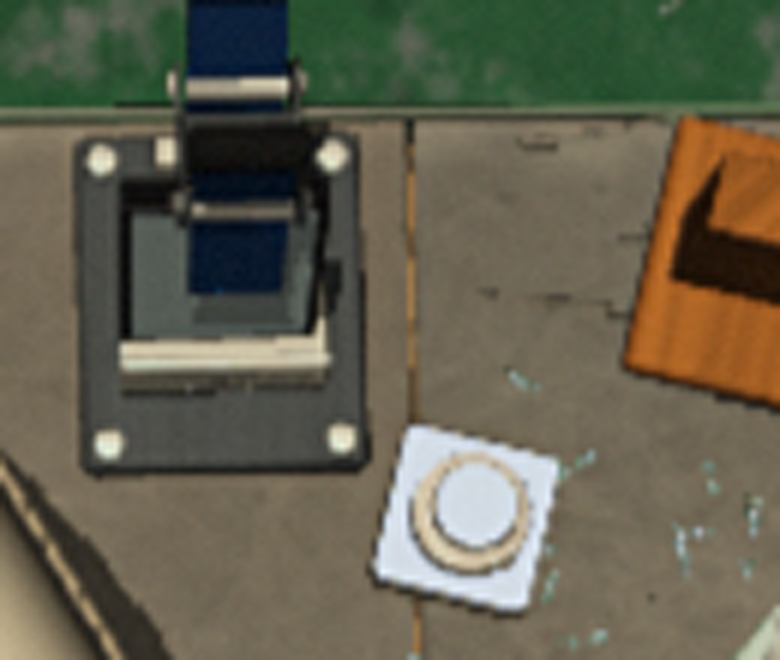

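View pics/z15b.png

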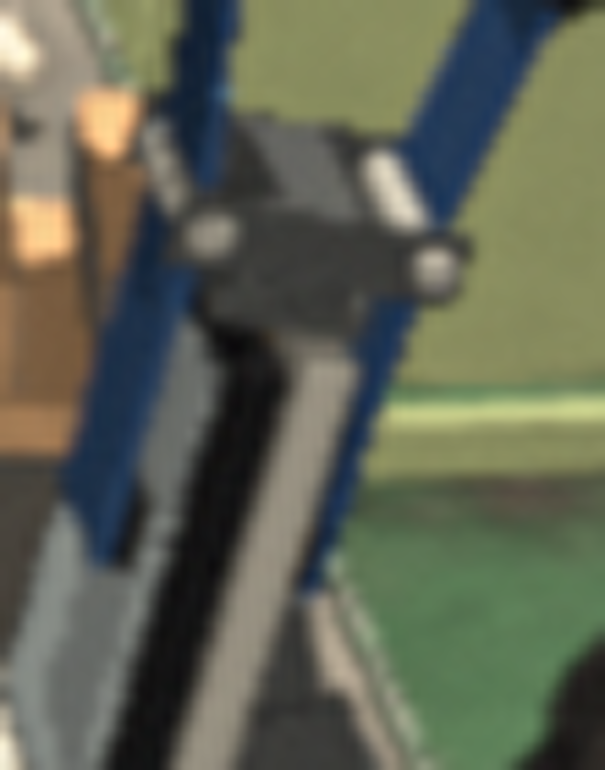

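Run:
```python
from tgt import *
from ov import *
P0=np.array(REST[:3]);Ri=R.from_euler("zy",[REST[3],.21]).inv()
# initial guesses px for (left,right) near pins
G={"11":((365+353/7,160+307/7),(365+501/7,160+332/7)),"12":((365+238/6,180+348/6),(365+362/6,180+369/6)),"13":((365+233/6,180+371/6),(365+356/6,180+389/6)),
"14":((365+235/6,180+369/6),(365+357/6,180+387/6)),"15":((385+212/11,220+232/11),(385+437/11,220+268/11))}
tcpz={"11":(6.66,1.57,200.39),"12":(5.28,-1.535,143.31),"13":(6.2,.04,137.01)}
for n,g in G.items():
    im=cv2.cvtColor(cv2.imread(f"pics/side{n}.png"),cv2.COLOR_BGR2GRAY).astype(float)
    out=[]
    for u,v in g:
        u-=.5;v-=.5
        for _ in range(5):
            yy,xx=np.mgrid[0:480,0:640];w=np.exp(-((xx-u)**2+(yy-v)**2)/(2*1.2**2))*np.clip(im-75,0,None)
            u,v=(w*xx).sum()/w.sum(),(w*yy).sum()/w.sum()
        y0=-.016+(tcpz[n][1]/1000 if n in tcpz else .0005)
        p,d=ray("side",(u,v));pl=Ri.apply(p-P0);dl=Ri.apply(d);q=(pl+dl*(y0-pl[1])/dl[1])*1000
        out.append(np.r_[u,v,q[0],q[2]])
    out=np.array(out);m=out[:,2:].mean(0)
    print(n,out.round(2).tolist(),"mid",m,"rel tcp",m-np.array(tcpz[n])[[0,2]] if n in tcpz else "")
```

```text
11 [[414.76, 203.6, -8.88, 168.63], [436.4, 207.48, 25.65, 168.36]] mid [  8.3828 168.4978] rel tcp [  1.7228 -31.8922]
12 [[404.22, 237.84, -10.08, 111.1], [425.26, 241.4, 24.38, 110.87]] mid [  7.1476 110.9854] rel tcp [  1.8676 -32.3246]
13 [[403.43, 241.23, -9.19, 104.44], [424.33, 244.75, 25.22, 104.2]] mid [  8.0119 104.3192] rel tcp [  1.8119 -32.6908]
14 [[403.76, 240.91, -8.69, 104.86], [424.48, 244.27, 25.37, 104.86]] mid [  8.339  104.8612] rel tcp 
15 [[403.86, 240.86, -8.56, 104.98], [424.25, 243.76, 24.74, 105.67]] mid [  8.091  105.3232] rel tcp
```

Run:
```python
from tgt import *
p=np.array([.4263,.3736,.2486]);q=pose(*REST,.21)
for z in(215,168,157.5): x=q(np.array([6.3,0,z])/1000)[0];print(z,x,x-p)
```

```text
215 [0.5258 0.1702 0.2345] [ 0.0995 -0.2034 -0.0141]
168 [0.516  0.1702 0.1885] [ 0.0897 -0.2034 -0.0601]
157.5 [0.5138 0.1702 0.1782] [ 0.0875 -0.2034 -0.0704]
```

Request:
servo_tool([
  [0.005, -0.01, 0, 0, 0, 0],
  [0.02, -0.035, 0, 0, 0, 0],
  [0.035, -0.065, 0, 0, 0, 0],
  [0.05, -0.1, 0, 0, 0, 0],
  [0.07, -0.135, 0, 0, 0, 0],
  [0.085, -0.168, -0.005, 0, 0, 0],
  [0.095, -0.193, -0.01, 0, 0, 0],
  [0.0995, -0.2034, -0.014, 0, 0, 0],
], jaw=0.06)

```text
t: 19.77
tcp_pos: [0.5301, 0.1614, 0.2345]
ee_rot: [-0.629, 0.006, 0.777, 0.005]
ft_force: [0.1, -0.1, -0.5]
gripper_width: 0.472
```

Request:
servo_tool([
  [-0.001, 0, -0.004, 0, 0, 0],
  [-0.003, 0, -0.012, 0, 0, 0],
  [-0.005, 0, -0.022, 0, 0, 0],
  [-0.007, 0, -0.032, 0, 0, 0],
  [-0.0085, 0, -0.04, 0, 0, 0],
  [-0.0095, 0, -0.0445, 0, 0, 0],
  [-0.0098, 0, -0.046, 0, 0, 0],
  [-0.0098, 0, -0.046, 0, 0, 0],
])

```text
t: 20.43
tcp_pos: [0.5184, 0.1674, 0.1892]
ee_rot: [-0.629, 0.004, 0.777, 0.003]
ft_force: [-0.2, -0.6, 0.4]
gripper_width: 0.471
```

```bash
python3 c2.py 16
```

```text
20.4833 [0.5187 0.1673 0.1895] [0.1367 0.0892 0.6061] [-0.0085 -0.1747  0.0155] 0.46791272300509557
tcp in rest (want 6,0,136.3) [  8.7919  -2.9363 169.5664] [-0.0002  0.0008 -0.0009]
```

View pics/z16.png

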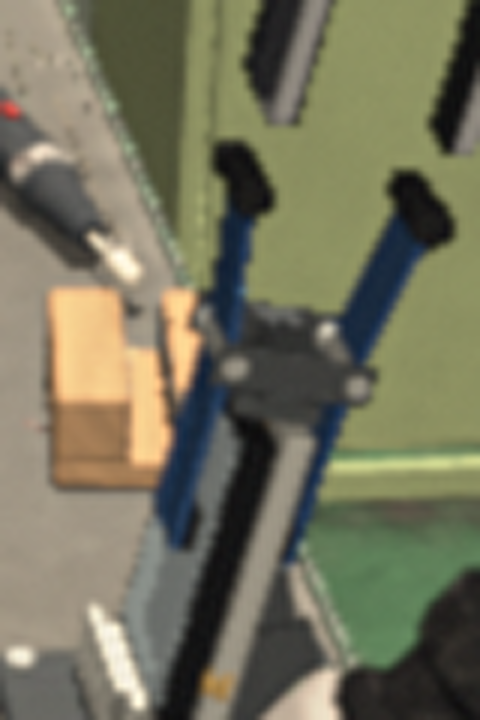

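Request:
servo_tool([
  [-0.001, 0.001, 0, 0, 0, 0],
  [-0.002, 0.002, -0.001, 0, 0, 0],
  [-0.0035, 0.003, -0.002, 0, 0, 0],
  [-0.0035, 0.003, -0.003, 0, 0, 0],
  [-0.004, 0.003, -0.004, 0, 0, 0],
  [-0.004, 0.003, -0.005, 0, 0, 0],
  [-0.004, 0.003, -0.005, 0, 0, 0],
  [-0.004, 0.003, -0.005, 0, 0, 0],
])

```text
t: 21.15
tcp_pos: [0.5148, 0.1699, 0.1842]
ee_rot: [-0.629, 0.004, 0.777, 0.003]
ft_force: [-0.3, 0.2, -0.0]
gripper_width: 0.474
```

```bash
python3 c2.py 17
```

```text
21.2 [0.5148 0.1698 0.1843] [ 0.6278 -0.414  -0.2325] [ 0.0111 -0.1314  0.0131] 0.4686458368274631
tcp in rest (want 6,0,136.3) [  6.0695  -0.403  163.6148] [0.     0.0001 0.0005]
```

View pics/z17.png

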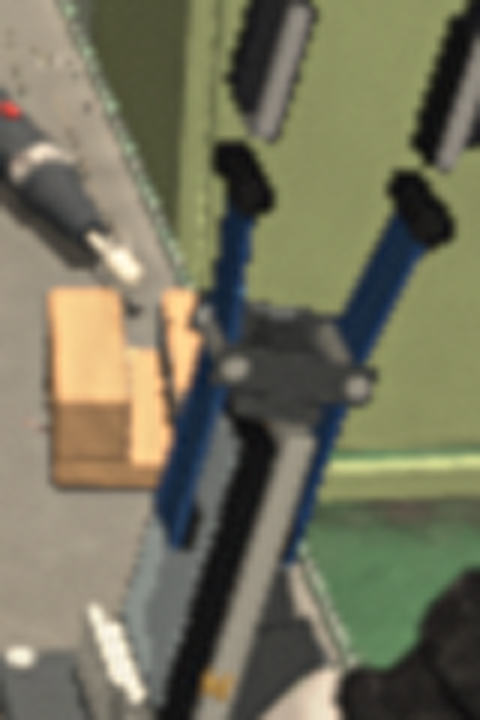

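Request:
servo_tool([
  [-0.0002, 0, -0.001, 0, 0, 0],
  [-0.0004, 0, -0.002, 0, 0, 0],
  [-0.0006, 0, -0.003, 0, 0, 0],
  [-0.0008, 0, -0.004, 0, 0, 0],
  [-0.001, 0, -0.005, 0, 0, 0],
  [-0.0013, 0, -0.006, 0, 0, 0],
  [-0.0015, 0, -0.007, 0, 0, 0],
  [-0.0015, 0, -0.007, 0, 0, 0],
])

```text
t: 21.87
tcp_pos: [0.5133, 0.17, 0.1777]
ee_rot: [-0.629, 0.004, 0.777, 0.003]
ft_force: [-0.5, -0.4, 4.3]
gripper_width: 0.467
```

Request:
servo_tool([
  [-0.0001, 0, -0.0005, 0, 0, 0],
  [-0.0002, 0, -0.001, 0, 0, 0],
  [-0.0003, 0, -0.0015, 0, 0, 0],
  [-0.0004, 0, -0.002, 0, 0, 0],
  [-0.0005, 0, -0.0025, 0, 0, 0],
  [-0.0005, 0, -0.0025, 0, 0, 0],
  [-0.0005, 0, -0.0025, 0, 0, 0],
  [-0.0005, 0, -0.0025, 0, 0, 0],
])

```text
t: 22.53
tcp_pos: [0.5132, 0.1701, 0.1773]
ee_rot: [-0.63, 0.004, 0.776, 0.004]
ft_force: [-1.7, 0.3, 20.5]
gripper_width: 0.469
```

```bash
python3 c2.py 18
```

```text
22.5833 [0.5132 0.1701 0.1773] [-1.8593 -0.6644 21.2556] [ 0.0157  1.5357 -0.0049] 0.46584817909179566
tcp in rest (want 6,0,136.3) [  5.9011  -0.1315 156.479 ] [-0.0018  0.0069  0.0004]
```

View pics/z18.png

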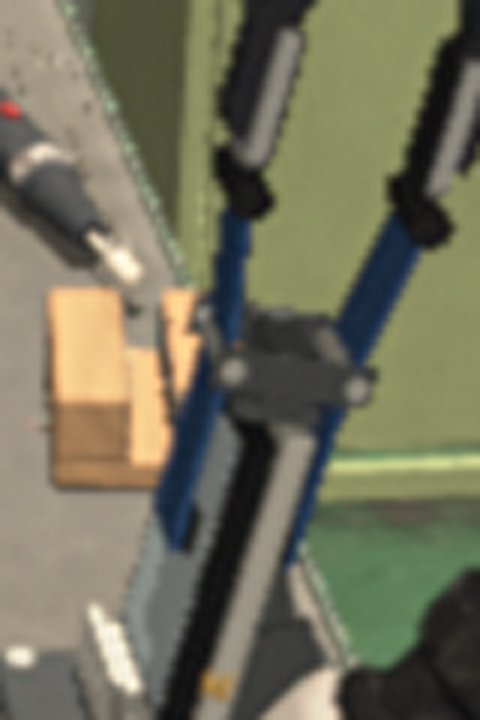

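Request:
servo_tool([
  [0, 0, 0.001, 0, 0, 0],
  [0.001, 0, 0.004, 0, 0, 0],
  [0.003, 0, 0.014, 0, 0, 0],
  [0.006, 0, 0.028, 0, 0, 0],
  [0.01, 0, 0.046, 0, 0, 0],
  [0.014, 0, 0.064, 0, 0, 0],
  [0.017, 0, 0.078, 0, 0, 0],
  [0.018, 0, 0.084, 0, 0, 0],
])

```text
t: 23.25
tcp_pos: [0.5315, 0.17, 0.2603]
ee_rot: [-0.63, 0.004, 0.777, 0.003]
ft_force: [0.4, 0.3, -0.1]
gripper_width: 0.47
```

Request:
servo_tool([
  [-0.005, 0.01, 0, 0, 0, 0],
  [-0.02, 0.035, 0, 0, 0, 0],
  [-0.035, 0.065, 0, 0, 0, 0],
  [-0.05, 0.1, 0, 0, 0, 0],
  [-0.07, 0.135, 0, 0, 0, 0],
  [-0.085, 0.165, 0, 0, 0, 0],
  [-0.095, 0.19, 0, 0, 0, 0],
  [-0.1, 0.2, 0, 0, 0, 0],
])

```text
t: 23.92
tcp_pos: [0.428, 0.373, 0.2577]
ee_rot: [-0.628, 0.003, 0.778, 0.002]
ft_force: [-0.3, -0.3, 0.3]
gripper_width: 0.468
```

```bash
python3 c2.py 19
python3 - <<'E'
from bench import robot
from tgt import *
from ov import *
cv2.imwrite("pics/top19.png",robot.grab_frame("top")[:,:,::-1])
P0=np.array(REST[:3]);Ri=R.from_euler("zy",[REST[3],.21]).inv();q=pose(*REST,.21)
for n in("13","15","16","18","19"):
    im=cv2.cvtColor(cv2.imread(f"pics/side{n}.png"),cv2.COLOR_BGR2GRAY).astype(float);o=[]
    for u,v in((403.8,240.9),(424.3,244)):
        for _ in range(5):
            yy,xx=np.mgrid[0:480,0:640];w=np.exp(-((xx-u)**2+(yy-v)**2)/(2*1.2**2))*np.clip(im-75,0,None)
            u,v=(w*xx).sum()/w.sum(),(w*yy).sum()/w.sum()
        p,d=ray("side",(u,v));pl=Ri.apply(p-P0);dl=Ri.apply(d);x=(pl+dl*(-.0155-pl[1])/dl[1])*1000;o.append([u,v,x[0],x[2]])
    print(n,np.round(o,2).tolist())
a=zoom("pics/side19.png",(375,215),(65,110),6);b=zoom("pics/top19.png",(295,125),(65,110),6)
for im,c,off in((a,"side",(375,215)),(b,"top",(295,125))):
    draw(im,c,off,6,q,box(-5,5,-28,28,0,90),(255,0,255)); draw(im,c,off,6,q,box(-5,17,-13,13,90,90),(0,255,255))
cv2.imwrite("pics/z19o.png",np.hstack([a,b]))
cv2.imwrite("pics/z19b.png",np.hstack([zoom("pics/side19.png",(375,215),(65,110),6),zoom("pics/top19.png",(295,125),(65,110),6)]))
E
```

```text
23.9667 [0.428  0.3732 0.2578] [-1.0782  0.0071 -0.271 ] [ 0.0137 -0.114  -0.0082] 0.4720913543185859
tcp in rest (want 6,0,136.3) [-96.3531 201.9102 217.3849] [-0.0001 -0.0032 -0.0068]
13 [[403.46, 241.21, -9.01, 104.27], [424.38, 244.74, 25.45, 104.02]]
15 [[403.86, 240.86, -8.56, 104.97], [424.26, 243.77, 24.76, 105.66]]
16 [[403.78, 240.91, -8.65, 104.86], [424.49, 244.27, 25.38, 104.87]]
18 [[403.47, 241.35, -8.94, 104.03], [424.43, 244.75, 25.53, 104.02]]
19 [[403.47, 241.32, -8.95, 104.08], [424.51, 244.16, 25.36, 105.05]]
```

View pics/z19o.png

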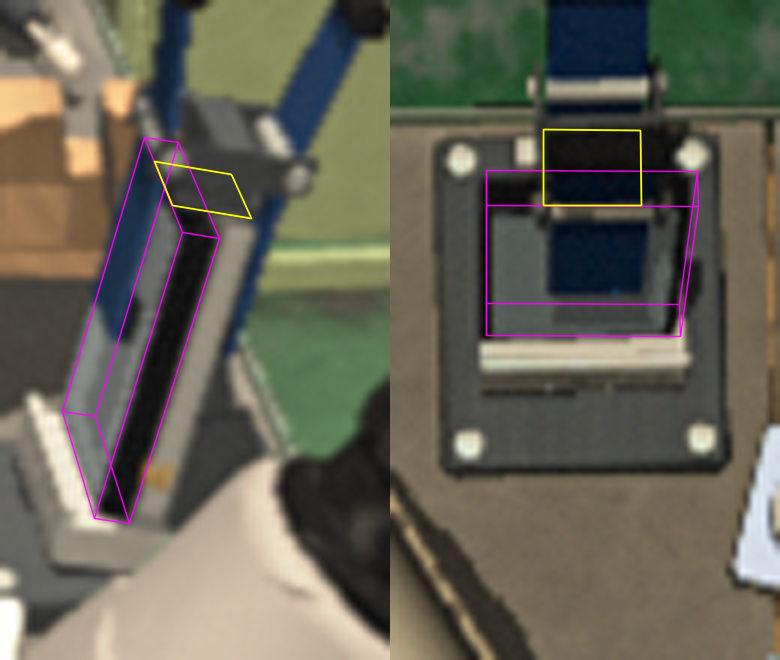

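View pics/z19b.png

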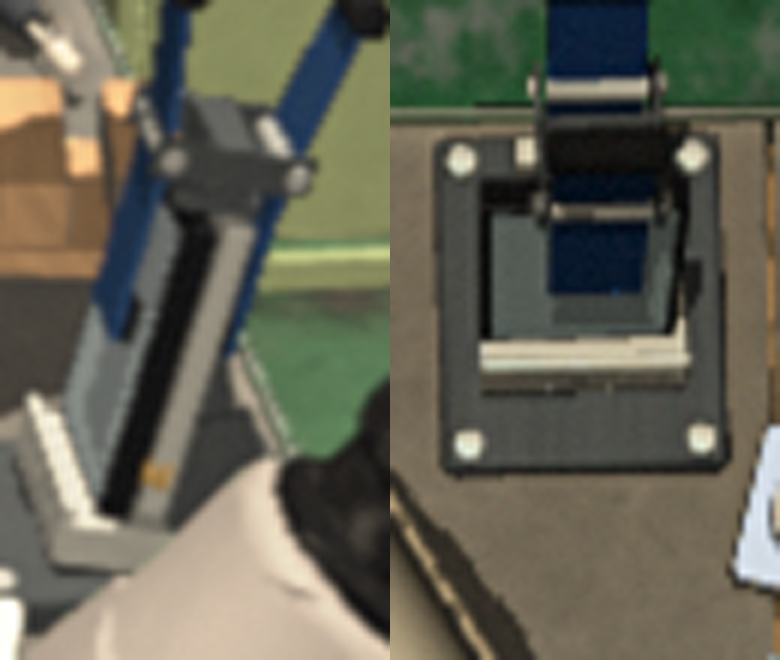

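View pics/top19.png

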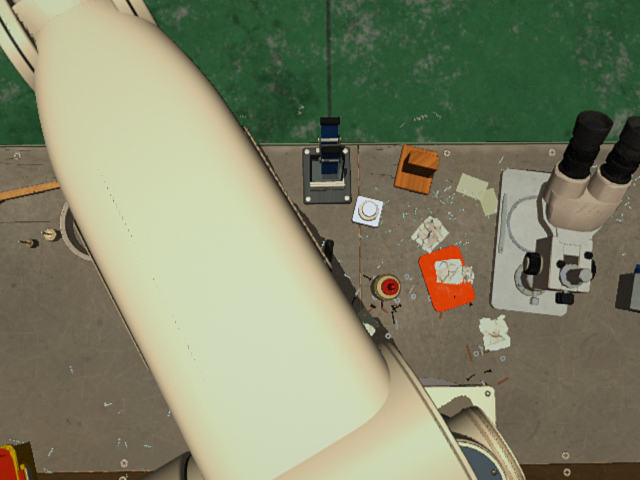

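Run:
```python
from bench import robot
print(robot.close_job(), robot.read_state()["t"])
```

```text
the job is handed in; nothing more can be done
the job is handed in; nothing more can be done
```

The mirror is standing in the mount with its reflecting face outwards, and the clip is closed over the mirror and back plate. I handed the job in at about 24 s; `close_job` gives no verdict.

- **Mirror:** I took it from the rack by its side edges and set it down on the ledge, behind the lip. I pressed it lightly against the buttons until the force readings showed contact (about 10 N on the buttons, 20 N on the ledge). It stayed put when released.
- **Clip:** I squeezed it, lifted it off its rail, tilted it to the rest's angle and pushed it down over the middle until about 18 N. When released, it closed on the mirror and plate.

**Bridge height:** Releasing the clip had raised the bridge about 1 mm, so I pressed both handle grips down with the fingertips to about 21 N. The left pin then read within 0.1 mm of the height expected for full contact. The right pin matched during the press but read about 1 mm higher with the arm away. I put that down to lighting, since it had shifted by a similar amount before with the clip unmoved.

**Last checks (24 s):**
- The top view shows the clip about 1 mm to one side of the mount's centre line, which is within the 2 mm camera calibration.
- The rear jaw is partly hidden behind the back plate, so its contact was not seen directly, and neither was the mirror's contact with each button.
- The aluminium part looks unmoved. The pliers were hidden under the arm in the last top picture, but the arm did no work at bench level near them.
- Contact forces at the tool stayed at about 21 N or less at every reading.

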